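Pack the grooming kit box

TASK

Pack the grooming kit: carry the drip tray by its handle with all its guard combs on it, tip it over the kit box's bare-floored bay (the one nearer the robot) so that they slide off into it, set the empty tray back flat and squarely on the middle of its mat, and put the stray orange guard comb in with the others. Draw every steel comb up out of the wooden stand and put it, without dropping it, in the black-floored bay together with the trimmer, all lying lengthwise below the rim. Leave the brush and the balm jar where they are.

Things in the scene. Friction and masses are not known exactly. Their poses are not given: they have to be found in the camera images.
- mat: Dark rubber drying mat, fixed to the ledge, 260 mm (its x) by 200 mm (its y), 3 mm thick. Origin at the centre of its underside, on the ledge. It lies on the robot's right (-y).
- tray: Steel drip tray, ~0.26 kg, on the mat. Origin: centre of underside. Floor 200 (x) by 140 mm (y), 4 thick; walls 4 thick, 22 high, on the long sides and -x end; the +x end is open, no lip. Rigid handle over the middle: side straps carry a black bar along y, 14 mm wide (x), 18 tall, 76 to 94 mm above the underside, free over 125 mm. At the start +x points roughly left, to the kit box.
- tray_grip (a point): Centre of the tray's handle bar, 85 mm above the tray's origin.
- tray_lip (a point): Middle of the tray's open end, on top of the floor: 100 mm along +x and 4 mm up from the tray's origin.
- guard_bay (a point): Centre of the floor of the kit box's guard bay, 5 mm above the ledge.
- tool_bay (a point): Centre of the floor of the kit box's tool bay, 5 mm above the ledge.
- kit: Open aluminium kit box, fixed, 370 (its x, roughly away from the robot) by 200 (y) by 60 mm tall, walls, floor, divider 5 mm thick; origin: centre of underside. Divider at x = 0, as tall as the walls. The -x half, nearer the robot, bare aluminium floor, is the guard bay; the +x half, black floor, the tool bay; each 177 (x) by 190 mm (y) inside.
- stand: Wooden comb stand, fixed, 170 (its x) by 160 mm (y); origin: centre of underside. A base 10 mm thick carries two slotted rails along y, at x = -55 and +55 mm, each 16 mm thick, tops 32 mm above the ledge. Four slots along x, 7 mm wide, at y = -60, -20, +20, +60 mm, go down to the base.
- trimmer: Black cordless trimmer with a clear guard comb clipped on its head, lying loose on its back: 160 mm long (its x, head at +x), 42 mm wide (its y), 36 mm tall, about 0.22 kg. Origin at the centre of its underside.
- guard0: Chunky red plastic guard comb (may be absent), 60 mm (its x) by 46 mm (y) by 24 mm (z), about 35 g, lying loose on the tray at the start. Origin at its centre. It begins to slide on the tilted tray at some 25 to 34 degrees.
- guard1: Chunky yellow plastic guard comb (may be absent), 60 mm (its x) by 46 mm (y) by 24 mm (z), about 35 g, lying loose on the tray at the start. Origin at its centre. It begins to slide on the tilted tray at some 25 to 34 degrees.
- guard2: Chunky blue plastic guard comb (may be absent), 60 mm (its x) by 46 mm (y) by 24 mm (z), about 35 g, lying loose on the tray at the start. Origin at its centre. It begins to slide on the tilted tray at some 25 to 34 degrees.
- guard3: Chunky green plastic guard comb (may be absent), 60 mm (its x) by 46 mm (y) by 24 mm (z), about 35 g, lying loose on the tray at the start. Origin at its centre. It begins to slide on the tilted tray at some 25 to 34 degrees.
- guard4: Stray orange guard comb, the same as the others but lying on the ledge on the robot's left, beyond the comb stand. Origin at its centre, 12 mm above the ledge.
- comb0: Steel comb 1 of up to 4 (may be absent), 70 g, standing teeth down in a slot of the stand: 150 mm long (x), 36 tall (z). A spine 9 mm thick (y) runs along the top, 24 to 36 mm above the teeth tips; the teeth are 4 mm thick, loose in the 7 mm slot. Origin: middle of the teeth tips, 10 mm above the ledge at the start. Let go outside the stand, it may topple onto its side.
- comb1: Steel comb 2 of up to 4 (may be absent), 70 g, standing teeth down in a slot of the stand: 150 mm long (x), 36 tall (z). A spine 9 mm thick (y) runs along the top, 24 to 36 mm above the teeth tips; the teeth are 4 mm thick, loose in the 7 mm slot. Origin: middle of the teeth tips, 10 mm above the ledge at the start. Let go outside the stand, it may topple onto its side.
- comb2: Steel comb 3 of up to 4 (may be absent), 70 g, standing teeth down in a slot of the stand: 150 mm long (x), 36 tall (z). A spine 9 mm thick (y) runs along the top, 24 to 36 mm above the teeth tips; the teeth are 4 mm thick, loose in the 7 mm slot. Origin: middle of the teeth tips, 10 mm above the ledge at the start. Let go outside the stand, it may topple onto its side.
- comb3: Steel comb 4 of up to 4 (may be absent), 70 g, standing teeth down in a slot of the stand: 150 mm long (x), 36 tall (z). A spine 9 mm thick (y) runs along the top, 24 to 36 mm above the teeth tips; the teeth are 4 mm thick, loose in the 7 mm slot. Origin: middle of the teeth tips, 10 mm above the ledge at the start. Let go outside the stand, it may topple onto its side.
- brush: Small wooden brush, 130 mm, a bystander on the robot's side of the ledge. Origin at the centre of its underside.
- jar: Amber balm jar, 60 mm across and 45 mm tall, a bystander beyond the mat. Origin at the centre of its underside.

How it is judged:
By the outcome, as a careful person would: the job done as asked, in the order asked, and still so for the second after the job is handed in, with the robot touching nothing.
Of guard0, guard1, guard2, guard3 only 2 to 4 are there at a start; the rules pass over those that are not, and their reading is None.
Of comb0, comb1, comb2, comb3 only 2 to 4 are there at a start; the rules pass over those that are not, and their reading is None.
At some moment in a run one of trimmer, tray, guard4 may be knocked a few centimetres aside while the robot is not near it.
It also fails if it takes over 210 s, if anything falls off the work surface, if the arm or the gripper's body presses on something with over 40 N, if the wrist force passes 120 N, or if a joint passes its speed limit or range.

ROBOT

A 7-joint arm with a two-finger parallel gripper is mounted at the origin on the work surface. World frame = base frame: x ahead of the robot, y to its left, z up, the work surface at z = 0. Lengths are in m, angles in degrees, forces in N, time in s.
With the tool pointing down it reaches from about 0.425 to 0.875 m from the base axis. Payload 4.7 kg.
Tool frame: the origin (TCP) lies at the centre of the arm's flange, where the gripper is bolted on; the fingertips stand 182 mm ahead of it and the grasp point (between the pads) lies 164 mm ahead of it (env.grip_depth is the distance from the TCP to the grasp point, in m); z points along the fingers, y is the line along which they close (so a half turn about z gives the same grasp; the last joint's range is limited). The gripper opens to 87 mm and grips with 3 to 60 N. Pads are 19 mm wide; open, the fingers measure 117 mm over their backs; the gripper's body (75 mm by 190 mm) begins 51 mm behind the grasp point.
Start: joints at [64.75, 18.392, -4.016, 83.108, 1.295, 78.541, -3.26], TCP at [0.286, -0.584, 0.405] pointing down, gripper open.
Joint ranges: [-163.93, 163.93], [-17.29, 119.83], [-79.2, 71.16], [3.27, 140.29], [-89.18, 269.18], [5.43, 117.66], [-154.24, 154.24]. Speed limits (degrees/s): [147.25, 147.25, 180, 180, 180, 180, 180].

INTERFACE

Orientations are given as [roll, pitch, yaw] about the fixed x, y, z axes, in that order (R = Rz(yaw) Ry(pitch) Rx(roll)).
In Python, from cell import env gives the robot as it stands. The module is installed in compiled form; this text tells all that it offers.
- The arm moves only by the tool send_rows, never from a script. Its arguments are lists of equal length, an entry for each row: "xyz": the shift along the tool's x, y, z in m, a list of three; "rotation": the turn, a rotation vector about the tool's x, y, z in rad, a list of three; "jaw": the opening, from 0 (shut) to 1 (fully open). A call has 1 to 20 rows; each row shifts and turns the commanded pose from where the row before left it, along the tool's axes as they then stand; what a row does not reach is not made up. A row lasts 1/10 s, in which the tool goes at most 50 mm and 8.59 degrees, less where a joint would pass 70% of its speed; a pose out of reach is approached as far as the arm can. A call is refused whole if a number of a shift passes 0.05 or a number of a turn 0.15, either way. A call with a gripper value outside its range is refused whole. The fingers move at their own pace and stop on an object; "newtons" is the grip in N (left out, the last holds). Time passes only in rows, so rows that do not move let the fingers close. It gives the time, the measured TCP pose, the force, the opening and the grip force at its end, in the units of the state.
- env.get_obs(): the state, without advancing time (a new reading comes with each control period).
- env.read_camera(name): name is "side" or "top"; returns a dict with "image" (480x640x3 uint8, blue, green, red), "fx", "fy", "cx", "cy" (pixels), "R" (3x3) and "t" (3): a world point X has camera coordinates R X + t. Camera axes: x right, y down, z forward; pixel columns grow to the right and rows downward; lengths in m; the calibration is good to about 2 mm. A picture is of the moment at which its call begins. There is no depth.
- env.sign_off(): hands the job in; it is judged then, once.
The state is a dict: "time_s": time; "qpos": joint angles; "joint_velocities": joint speeds; "effort": joint torques, N m; "tool_pos": TCP position; "tool_rot": TCP orientation; "force": force on the tool from outside, world axes, zero at the start; "wrist_torque": the same for the moment, N m; "grip_width": finger opening in m; "grasp_force": force on a finger pad.
Only numpy, scipy, OpenCV 4.12 (cv2) and the standard library are available. Lean on these libraries where they do the work, as an engineer would, in place of code of your own. Each camera call takes 0.05 s, during which the arm holds its last target. There are 200 camera calls.

## Working session

There is one attempt and no reset: what is moved stays moved. The work goes in short steps, Python scripts to look and compute and a tool call to move; the robot and the scene stay as the last step left them, time stands still between calls to the robot, and variables do not carry over. Pictures are saved under pics/ and viewed, at most 14 in all, crops included, and the job is handed in when it is done.

Besides the shell and the picture viewer there is one more tool, called after ">>>" as name(argument=value, ...) on one line, values as JSON. send_rows: Moves the arm, as the interface text tells. Its arguments: {"type":"object","properties":{"xyz":{"type":"array"},"rotation":{"type":"array"},"jaw":{"type":"array"},"newtons":{"type":"number"}},"required":["xyz","rotation","jaw"]}

```bash
mkdir -p pics; ls; python3 - <<'E'
from cell import env
import cv2
o=env.get_obs()
for k,v in o.items(): print(k,v)
print(env.grip_depth)
for n in ("top","side"):
    c=env.read_camera(n); cv2.imwrite(f"pics/{n}0.png",c["image"])
    print(n,c["fx"],c["fy"],c["cx"],c["cy"],c["R"],c["t"])
E
```

```text
pics
time_s 0.0
qpos [64.75041387 18.43920167 -4.01485738 83.17382271  1.29641876 78.54154497
 -3.25975342]
joint_velocities [ 0.05492214  0.01353533  0.008184   -0.02272628  0.07986496 -0.11286254
 -0.05528262]
effort [ 4.76401544e-05 -4.91294682e+01 -4.03829115e-01 -3.12526989e+01
 -6.36654929e-02  4.36449295e-02  1.87389969e-04]
tool_pos [ 0.28539837 -0.58376749  0.40366895]
tool_rot [-1.79890750e+02  7.34832441e-03  2.60592089e+01]
force [-0.48395131  0.55109415 -0.35692877]
wrist_torque [-0.01149956  0.03226653 -0.02686377]
grasp_force 0.0
grip_width 0.08693441365953757
0.1635
top 506.0274036226156 506.0274036226156 329.8886220157539 238.49057185822795 [[-0.0226275  -0.99969954  0.00942459]
 [-0.99809828  0.02204857 -0.05756459]
 [ 0.05733949 -0.01070921 -0.9982973 ]] [0.02071612 0.53162559 1.18136625]
side 623.6370769861564 623.6370769861564 312.68855923027803 232.42207962185304 [[-0.94164283 -0.33619352 -0.01681349]
 [-0.22404318  0.6632341  -0.71409046]
 [ 0.25122386 -0.66865122 -0.6998515 ]] [0.48096722 0.183954   1.33257868]
```

View pics/top0.png

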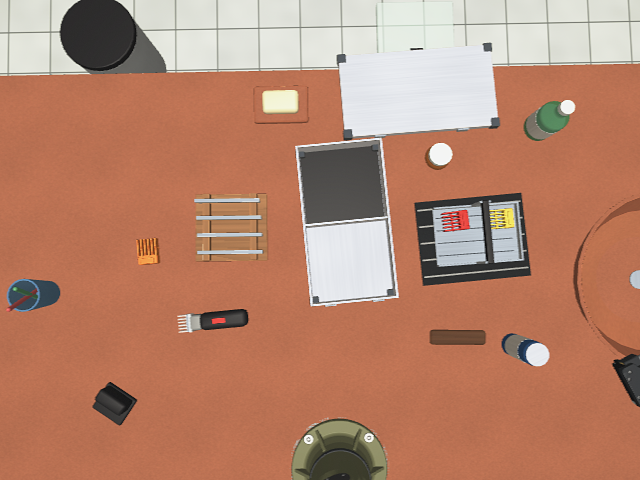

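View pics/side0.png

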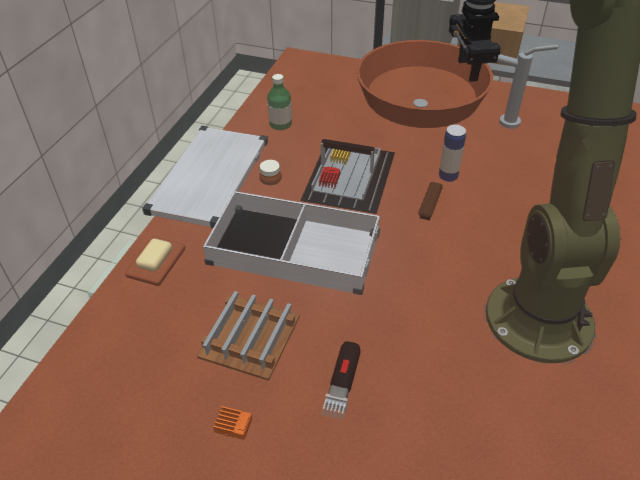

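```bash
cat > h.py <<'E'
import cv2, numpy as np
from scipy.optimize import least_squares
def crop(im,x0,x1,y0,y1,s):
    c=cv2.resize(im[y0:y1,x0:x1],None,fx=s,fy=s,interpolation=cv2.INTER_CUBIC)
    for x in range((x0+9)//10*10,x1,10):
        cv2.line(c,(int((x-x0+.5)*s),0),(int((x-x0+.5)*s),5),(255,255,0),1)
        if x%20==0: cv2.putText(c,str(x),(int((x-x0)*s)-8,15),0,.32,(255,255,0),1)
    for y in range((y0+9)//10*10,y1,10):
        cv2.line(c,(0,int((y-y0+.5)*s)),(5,int((y-y0+.5)*s)),(255,255,0),1)
        if y%20==0: cv2.putText(c,str(y),(6,int((y-y0)*s)+4),0,.32,(255,255,0),1)
    return c
def sheet(crops,name):
    out=np.zeros((600,800,3),np.uint8)
    for c,x,y in crops:
        c=c[:600-y,:800-x]; out[y:y+c.shape[0],x:x+c.shape[1]]=c
    cv2.imwrite(name,out)
def proj(c,X):
    p=np.atleast_2d(X)@np.array(c["R"]).T+c["t"]
    return np.c_[c["fx"]*p[:,0]/p[:,2]+c["cx"],c["fy"]*p[:,1]/p[:,2]+c["cy"]]
def ray(c,uv):
    R=np.array(c["R"]);d=R.T@np.array([(uv[0]-c["cx"])/c["fx"],(uv[1]-c["cy"])/c["fy"],1])
    return -R.T@np.array(c["t"]),d
def onz(c,uv,z):
    o,d=ray(c,uv);return o+d*(z-o[2])/d[2]
def tri(c1,u1,c2,u2):
    A=[];b=[]
    for c,u in((c1,u1),(c2,u2)):
        o,d=ray(c,u);d/=np.linalg.norm(d);P=np.eye(3)-np.outer(d,d);A.append(P);b.append(P@o)
    return np.linalg.lstsq(np.vstack(A),np.hstack(b),rcond=None)[0]
E
python3 - <<'E'
from h import *
t=cv2.imread("pics/top0.png");s=cv2.imread("pics/side0.png")
sheet([(crop(t,130,275,185,340,3),0,0),(crop(t,412,534,188,290,3),436,0)],"pics/a.png")
sheet([(crop(s,195,370,285,445,3),0,0),(crop(s,302,396,132,215,3),527,0)],"pics/b.png")
sheet([(crop(t,290,400,130,310,3),0,0),(crop(s,200,385,190,290,2.5),332,0)],"pics/c.png")
E
```

```text
(no output)
```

View pics/a.png

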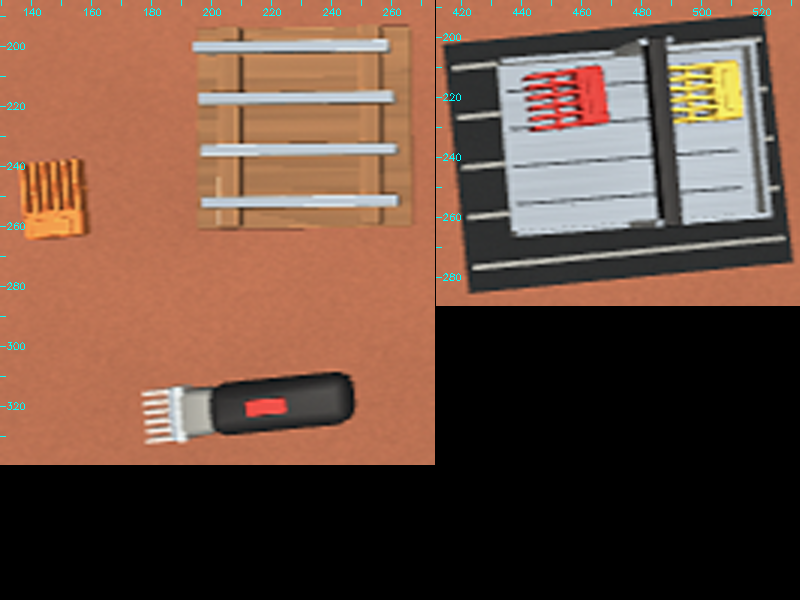

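View pics/b.png

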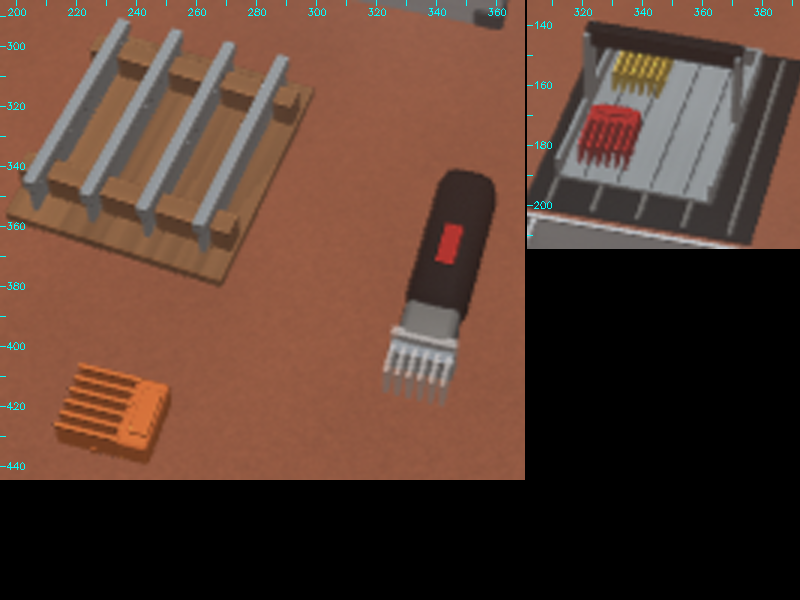

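View pics/c.png

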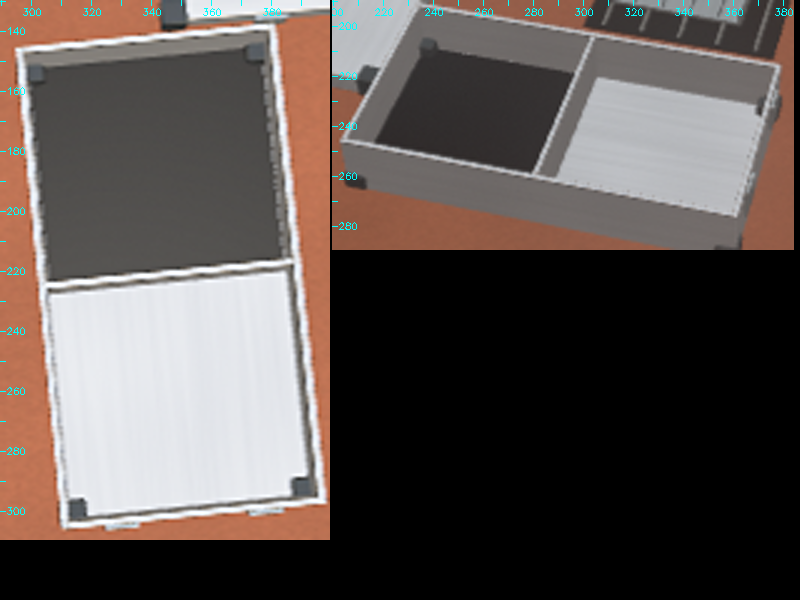

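Top view: four combs (rows v≈200, 217, 235, 252, along world y), guards red (≈455,221) and yellow (≈502,218) on the tray with the bar at u≈486–492, orange guard ≈(147,251), trimmer ≈(212,321), kit rim corners ≈(295,146),(381,138),(398,297),(311,305). The side view shows the same things.

```bash
cat > fit.py <<'E'
from h import *
import pickle
from cell import env
try: cams=pickle.load(open("cams.pkl","rb"))
except Exception:
    cams={n:{k:v for k,v in env.read_camera(n).items() if k!="image"} for n in("top","side")}
    pickle.dump(cams,open("cams.pkl","wb"))
T,S=cams["top"],cams["side"]
def px(pts,x0,y0,s): return (np.array(pts,float)+.5)/s-.5+[x0,y0]
def fit(model,obs,z,free=False,g=(.6,0,0)):
    """model (n,3) local pts; obs list of (cam, idx list, px)"""
    def res(p):
        c,s=np.cos(p[2]),np.sin(p[2]);X=np.array(model)@np.array([[c,s,0],[-s,c,0],[0,0,1]])+[p[0],p[1],p[3] if free else z]
        return np.concatenate([(proj(cm,X[i])-q).ravel() for cm,i,q in obs])
    r=least_squares(res,list(g)+([z] if free else []),loss="soft_l1")
    return np.r_[r.x[:2],np.degrees(r.x[2]),r.x[3:]].round(4),np.abs(r.fun).max().round(2),np.sqrt((r.fun**2).mean()).round(2)
E
python3 - <<'E'
from fit import *
A=lambda p:px(p,130,185,3); C=lambda p:px(np.array(p)-[436,0],412,188,3)
B=lambda p:px(p,195,285,3); D=lambda p:px(np.array(p)-[527,0],302,132,3)
K=lambda p:px(p,290,130,3); KS=lambda p:px(np.array(p)-[332,0],200,190,2.5)
for f in(0,1):
    m=[[.185,.1,0],[.185,-.1,0],[-.185,-.1,0],[-.185,.1,0]]
    print("kit",fit(m,[(T,[0,1,2,3],K([(17,50),(274,26),(325,500),(64,527)])),(S,[0,2,3],KS([(343,141),(779,66),(740,215)]))],.06,f))
    m=[[.13,.1,0],[.13,-.1,0],[-.13,-.1,0],[-.13,.1,0]]
    # tray/mat frame: x->world +y, y-> world -x
    print("mat",fit(m,[(T,[3,2,1,0],C([(763,16),(793,261),(470,292),(445,44)])[[0,0,2,3]] if 0 else C([(793,261),(763,16),(445,44),(470,292)])[[0,1,2,3]])][:0]+[(T,[0,1,2,3],C([(470,292),(445,44),(763,16),(793,261)]))],.003,0,(.6,-.3,1.57)))
    print("traybar",fit([[0,.066,0],[0,-.066,0]],[(T,[0,1],C([(672,226),(657,39)]))],.097,0,(.6,-.3,1.57)))
    print("trayfl",fit([[.1,.07,0],[.1,-.07,0]],[(T,[0,1],C([(513,234),(499,59)])),(S,[0,1],D([(711,202),(561,177)]))],.007,f,(.6,-.3,1.57)))
    for i,(a,b) in enumerate(zip([((193,47),(388,45)),((199,98.5),(393,96.5)),((201,150),(396,148.5)),((202,202),(397,200.5))],
      [((33,183),(124,21)),((90,194),(176,32)),((146,207),(228,44)),((202,224),(281,58))])):
        print("comb",i,fit([[-.075,0,0],[.075,0,0]],[(T,[0,1],A(a)),(S,[0,1],B(b))],.046,f,(.6,.3,-1.57)))
    print("g4",fit([[.03,.023,0],[.03,-.023,0],[-.03,-.023,0],[-.03,.023,0]],[(T,[0,1,2,3],A([(20,165),(81,159),(87,234),(26,238)])),(S,[1,0,3,2],B([(79,363),(57,425),(148,446),(170,384)]))],.024,f,(.5,.4,0)))
    print("trim",fit([[.08,0,0],[-.08,0,0]],[(T,[0,1],A([(145,416),(354,397)])),(S,[0,1],B([(413,395),(467,172)]))],.02,f,(.4,.3,1.57)))
print("bar tri",[tri(T,a,S,b).round(4) for a,b in zip(C([(657,39),(672,226)]),D([(590,22),(746,47)]))])
E
```

```text
kit (array([ 0.568 , -0.029 ,  4.5313]), np.float64(1.56), np.float64(0.89))
mat (array([ 0.525 , -0.3324, 94.0559]), np.float64(0.72), np.float64(0.45))
traybar (array([ 0.5344, -0.3398, 92.3871]), np.float64(1.48), np.float64(1.02))
trayfl (array([ 0.5352, -0.3416, 92.7108]), np.float64(1.97), np.float64(0.94))
comb 0 (array([  0.6233,   0.2466, -89.7592]), np.float64(1.08), np.float64(0.62))
comb 1 (array([  0.5836,   0.2428, -89.6608]), np.float64(1.46), np.float64(0.73))
comb 2 (array([  0.5441,   0.2409, -89.815 ]), np.float64(1.45), np.float64(0.73))
comb 3 (array([  0.5041,   0.2408, -89.8614]), np.float64(1.42), np.float64(0.71))
g4 (array([0.5111, 0.4382, 5.6193]), np.float64(2.01), np.float64(1.0))
trim (array([ 0.3477,  0.2862, 94.7696]), np.float64(3.24), np.float64(1.42))
kit (array([ 0.5688, -0.0299,  4.5538,  0.0564]), np.float64(1.11), np.float64(0.77))
mat (array([ 0.525 , -0.3324, 94.0559]), np.float64(0.72), np.float64(0.45))
traybar (array([ 0.5344, -0.3398, 92.3871]), np.float64(1.48), np.float64(1.02))
trayfl (array([ 5.36200e-01, -3.43500e-01,  9.29736e+01,  2.10000e-03]), np.float64(1.93), np.float64(0.79))
comb 0 (array([ 6.24100e-01,  2.46100e-01, -8.99177e+01,  4.28000e-02]), np.float64(0.85), np.float64(0.44))
comb 1 (array([ 5.84400e-01,  2.42400e-01, -8.98424e+01,  4.25000e-02]), np.float64(0.96), np.float64(0.55))
comb 2 (array([ 5.44500e-01,  2.40700e-01, -8.99216e+01,  4.35000e-02]), np.float64(1.01), np.float64(0.64))
comb 3 (array([ 5.04500e-01,  2.40500e-01, -8.99882e+01,  4.32000e-02]), np.float64(0.94), np.float64(0.59))
g4 (array([0.512 , 0.4376, 5.1602, 0.0182]), np.float64(0.88), np.float64(0.55))
trim (array([3.47700e-01, 2.86200e-01, 9.47696e+01, 1.97000e-02]), np.float64(3.14), np.float64(1.41))
bar tri [array([ 0.6023, -0.3364,  0.1   ]), array([ 0.4635, -0.3416,  0.1016])]
```

```bash
cat > go.py <<'E'
import sys,numpy as np
from scipy.spatial.transform import Rotation as Ro
from cell import env
# usage: go.py gx gy gz yaw [tilt about tool x, deg] : grasp-point target
def plan(g,yaw,tilt=0):
    o=env.get_obs();p=np.array(o["tool_pos"]);R=Ro.from_euler("xyz",o["tool_rot"],degrees=True)
    Rt=Ro.from_euler("xyz",[180,0,yaw],degrees=True)*Ro.from_euler("x",tilt,degrees=True)
    rv=(R.inv()*Rt).as_rotvec(); tcp=np.array(g)-Rt.apply([0,0,env.grip_depth])
    d=Rt.inv().apply(tcp-p); d0=R.inv().apply(tcp-p)
    print("t %.1f grip now"%o["time_s"],(p+R.apply([0,0,env.grip_depth])).round(4),"rpy",np.round(o["tool_rot"],2),"w %.4f gf %.1f"%(o["grip_width"],o["grasp_force"]),"F",np.round(o["force"],1))
    print("rot first",rv.round(4),"then shift",d.round(4),"(old axes",d0.round(4),")")
if __name__=="__main__":
    a=[float(x) for x in sys.argv[1:]];plan(a[:3],*a[3:])
E
python3 go.py .534 -.340 .14 2.4
```

```text
t 0.2 grip now [ 0.2854 -0.5837  0.2406] rpy [-179.93    0.     26.06] w 0.0868 gf 0.0 F [ 1.   0.4 -1. ]
rot first [-1.10e-03  3.00e-04  4.13e-01] then shift [ 0.2585 -0.2332  0.1006] (old axes [ 0.3304 -0.1097  0.1007] )
```

>>> send_rows(xyz=[[0, 0, 0], [0, 0, 0], [0, 0, 0], [0.0259, -0.0233, 0.01], [0.0259, -0.0233, 0.01], [0.0259, -0.0233, 0.01], [0.0259, -0.0233, 0.01], [0.0259, -0.0233, 0.01], [0.0259, -0.0233, 0.01], [0.0259, -0.0233, 0.01], [0.0259, -0.0233, 0.01], [0.0259, -0.0233, 0.01], [0.0259, -0.0233, 0.01], [0, 0, 0]], rotation=[[0, 0, 0.138], [0, 0, 0.138], [0, 0, 0.138], [0, 0, 0], [0, 0, 0], [0, 0, 0], [0, 0, 0], [0, 0, 0], [0, 0, 0], [0, 0, 0], [0, 0, 0], [0, 0, 0], [0, 0, 0], [0, 0, 0]], jaw=[1, 1, 1, 1, 1, 1, 1, 1, 1, 1, 1, 1, 1, 1], newtons=60)

```text
time_s: 1.6
tool_pos: [0.5385, -0.3342, 0.3029]
tool_rot: [-179.7, -0.0, 2.9]
force: [1.3, 0.3, 0.0]
grip_width: 0.0871
grasp_force: 0.0
```

>>> send_rows(xyz=[[-0.0045, 0.0055, 0.017], [0, 0, 0.017], [0, 0, 0.017], [0, 0, 0], [0, 0, 0], [0, 0, 0], [0, 0, 0], [0, 0, 0], [0, 0, 0], [0, 0, 0]], rotation=[[0, 0, 0.008], [0, 0, 0], [0, 0, 0], [0, 0, 0], [0, 0, 0], [0, 0, 0], [0, 0, 0], [0, 0, 0], [0, 0, 0], [0, 0, 0]], jaw=[1, 1, 1, 1, 0.1, 0.1, 0.1, 0.1, 0.1, 0.1], newtons=60)

```text
time_s: 2.6
tool_pos: [0.5306, -0.3463, 0.254]
tool_rot: [180.0, -0.0, 1.9]
force: [0.2, -0.0, 0.9]
grip_width: 0.047
grasp_force: 0.0
```

>>> send_rows(xyz=[[0.004, -0.006, 0.002], [0, 0, 0], [0, 0, 0], [0, 0, 0], [0, 0, 0], [0, 0, 0], [0, 0, 0], [0, 0, 0], [0, 0, 0], [0, 0, 0]], rotation=[[0, 0, -0.008], [0, 0, 0], [0, 0, 0], [0, 0, 0], [0, 0, 0], [0, 0, 0], [0, 0, 0], [0, 0, 0], [0, 0, 0], [0, 0, 0]], jaw=[0.4, 0.3, 0.1, 0, 0, 0, 0, 0, 0, 0], newtons=60)

```text
time_s: 3.6
tool_pos: [0.5342, -0.3403, 0.2517]
tool_rot: [180.0, 0.0, 2.3]
force: [-0.3, -0.8, -0.7]
grip_width: 0.0134
grasp_force: 60.0
```

>>> send_rows(xyz=[[0, 0, -0.008], [0, 0, -0.02], [0, 0, -0.025], [0, 0, -0.025], [0, 0, -0.025], [0, 0, -0.02], [0, 0, -0.007], [0, -0.007, 0], [-0.004, -0.016, 0], [-0.004, -0.023, 0], [-0.004, -0.023, 0], [-0.004, -0.023, 0], [-0.004, -0.023, 0], [-0.004, -0.023, 0], [-0.004, -0.023, 0], [-0.004, -0.023, 0], [-0.004, -0.023, 0], [-0.004, -0.023, 0], [-0.004, -0.014, 0], [0, -0.007, 0]], rotation=[[0, 0, 0], [0, 0, 0], [0, 0, 0], [0, 0, 0], [0, 0, 0], [0, 0, 0], [0, 0, 0], [0, 0, 0], [0, 0, 0], [0, 0, 0], [0, 0, 0], [0, 0, 0], [0, 0, 0], [0, 0, 0], [0, 0, 0], [0, 0, 0], [0, 0, 0], [0, 0, 0], [0, 0, -0.02], [0, 0, -0.019]], jaw=[0, 0, 0, 0, 0, 0, 0, 0, 0, 0, 0, 0, 0, 0, 0, 0, 0, 0, 0, 0], newtons=60)

```text
time_s: 5.6
tool_pos: [0.4792, -0.0895, 0.3808]
tool_rot: [-180.0, 0.1, 4.8]
force: [0.4, 0.2, -3.0]
grip_width: 0.0133
grasp_force: 60.0
```

```bash
python3 - <<'E'
from h import *
from cell import env
s=[env.read_camera(n)["image"] for n in("side","top","side")]
sheet([(cv2.resize(s[1][100:400,200:600],None,fx=1,fy=1),0,0),(cv2.resize(s[2][60:360,150:550],None,fx=1,fy=1),400,0)],"pics/d.png")
E
python3 go.py .480 -.091 .205 4.5
```

```text
t 5.8 grip now [ 0.4799 -0.0916  0.218 ] rpy [1.7997e+02 1.0000e-02 4.5800e+00] w 0.0137 gf 60.0 F [ 0.3 -1.3 -2.4]
rot first [0.0005 0.0003 0.0014] then shift [ 0.0001 -0.0005  0.013 ] (old axes [ 0.0001 -0.0005  0.013 ] )
```

View pics/d.png

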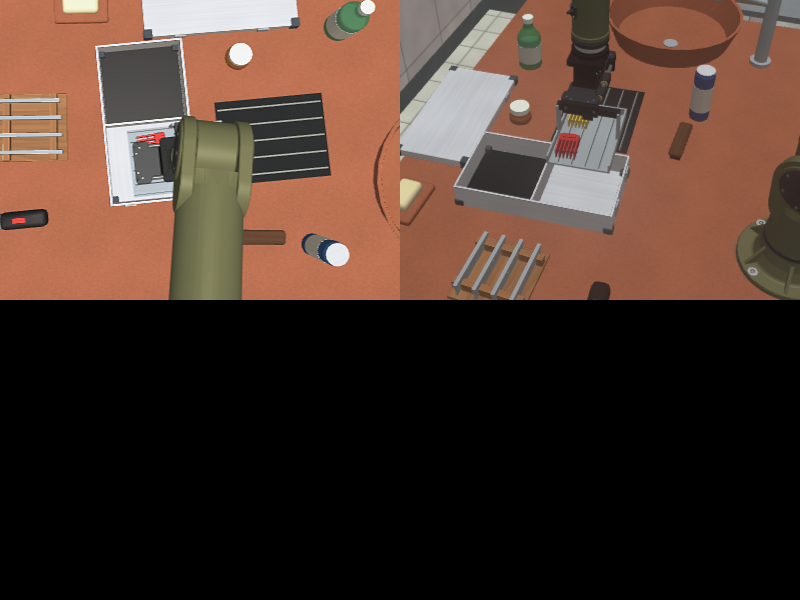

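The picture shows the tray over the bare bay with red and yellow guards still on it. Tip it now.

>>> send_rows(xyz=[[0, 0, 0.013], [0, -0.0157, 0.0008], [0, -0.0157, 0.0008], [0, -0.0157, 0.0008], [0, -0.0157, 0.0008], [0, -0.0057, 0.0001], [0, -0.0057, 0.0001], [0, -0.0057, 0.0001], [0, -0.0057, 0.0001], [0, -0.0057, 0.0001], [0, -0.0057, 0.0001], [0, -0.0057, 0.0001], [0, -0.0057, 0.0001], [0, -0.0057, 0.0001], [0, -0.0057, 0.0001], [0, -0.0057, 0.0001], [0, -0.0057, 0.0001], [0, -0.0057, 0.0001], [0, -0.0057, 0.0001], [0, 0, 0]], rotation=[[0, 0, 0], [-0.096, 0, 0], [-0.096, 0, 0], [-0.096, 0, 0], [-0.096, 0, 0], [-0.035, 0, 0], [-0.035, 0, 0], [-0.035, 0, 0], [-0.035, 0, 0], [-0.035, 0, 0], [-0.035, 0, 0], [-0.035, 0, 0], [-0.035, 0, 0], [-0.035, 0, 0], [-0.035, 0, 0], [-0.035, 0, 0], [-0.035, 0, 0], [-0.035, 0, 0], [-0.035, 0, 0], [0, 0, 0]], jaw=[0, 0, 0, 0, 0, 0, 0, 0, 0, 0, 0, 0, 0, 0, 0, 0, 0, 0, 0, 0], newtons=60)

```text
time_s: 7.75
tool_pos: [0.47, 0.0337, 0.3082]
tool_rot: [130.0, 0.2, 4.6]
force: [-0.5, 0.5, -2.8]
grip_width: 0.0132
grasp_force: 60.0
```

>>> send_rows(xyz=[[0, 0, 0], [0, 0, 0], [0, 0, 0], [0, 0, 0], [0, 0, 0], [0, 0, 0], [0, 0, 0], [0, 0, 0]], rotation=[[0, 0, 0], [0, 0, 0], [0, 0, 0], [0, 0, 0], [0, 0, 0], [0, 0, 0], [0, 0, 0], [0, 0, 0]], jaw=[0, 0, 0, 0, 0, 0, 0, 0])

```text
time_s: 8.55
tool_pos: [0.47, 0.0337, 0.3101]
tool_rot: [129.9, -0.0, 4.6]
force: [0.6, -0.7, -1.8]
grip_width: 0.0133
grasp_force: 60.0
```

```bash
python3 - <<'E'
from h import *
from cell import env
s=[env.read_camera(n)["image"] for n in("top","side")]
sheet([(s[0][100:400,200:600],0,0),(s[1][60:360,150:550],400,0)],"pics/e.png")
E
python3 go.py .480 -.091 .205 4.5 -50
```

```text
t 8.7 grip now [ 0.48   -0.0913  0.2052] rpy [129.92   0.     4.58] w 0.0136 gf 60.0 F [-0.3 -0.1 -2.4]
rot first [ 0.0015 -0.001   0.0009] then shift [ 0.0002 -0.0001 -0.0001] (old axes [ 0.0002 -0.0001 -0.0001] )
```

View pics/e.png

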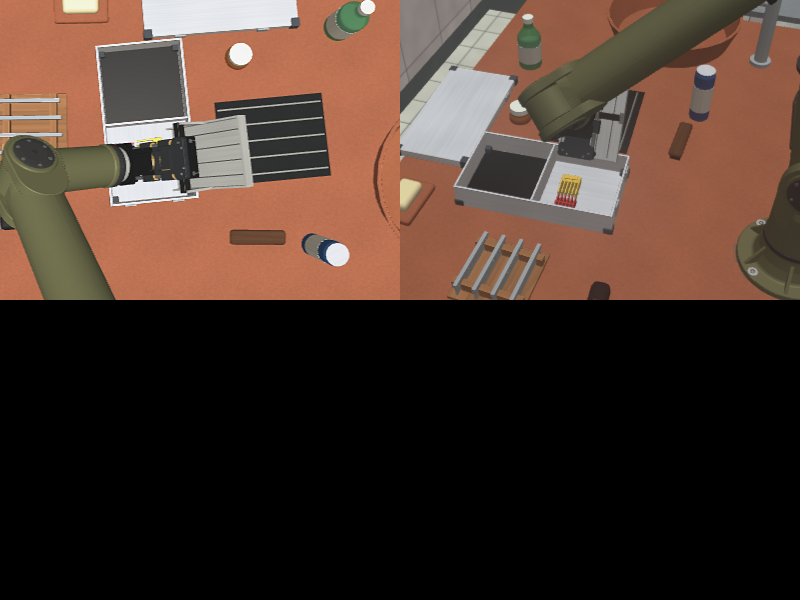

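>>> send_rows(xyz=[[0, 0.0158, 0.0008], [0, 0.0158, 0.0008], [0, 0.0158, 0.0008], [0, 0.0158, 0.0008], [0, 0.0158, 0.0008], [0, 0.0158, 0.0008], [0, 0.0158, 0.0008], [0, 0.0158, 0.0008], [0, 0.0158, 0.0008], [0.002, 0.012, 0], [0.003, 0.025, 0], [0.003, 0.027, 0], [0.003, 0.027, 0], [0.003, 0.027, 0], [0.003, 0.027, 0], [0.003, 0.027, 0], [0.003, 0.027, 0], [0.003, 0.025, 0], [0, 0.016, 0], [0, 0.004, 0]], rotation=[[0.097, 0, 0], [0.097, 0, 0], [0.097, 0, 0], [0.097, 0, 0], [0.097, 0, 0], [0.097, 0, 0], [0.097, 0, 0], [0.097, 0, 0], [0.097, 0, 0], [0, 0, 0], [0, 0, 0], [0, 0, 0], [0, 0, 0], [0, 0, 0], [0, 0, 0], [0, 0, 0], [0, 0, 0], [0, 0, 0.009], [0, 0, 0], [0, 0, 0]], jaw=[0, 0, 0, 0, 0, 0, 0, 0, 0, 0, 0, 0, 0, 0, 0, 0, 0, 0, 0, 0], newtons=60)

```text
time_s: 10.65
tool_pos: [0.5247, -0.334, 0.3679]
tool_rot: [179.9, 0.1, 3.9]
force: [-1.6, 0.4, -3.2]
grip_width: 0.0132
grasp_force: 60.0
```

>>> send_rows(xyz=[[0, 0, 0], [0, 0, 0]], rotation=[[0, 0, 0], [0, 0, 0]], jaw=[0, 0])

```text
time_s: 10.85
tool_pos: [0.5255, -0.3305, 0.3685]
tool_rot: [180.0, 0.0, 4.2]
force: [0.2, 0.3, -2.0]
grip_width: 0.0132
grasp_force: 60.0
```

```bash
python3 go.py .525 -.3324 .091 4.06
python3 - <<'E'
from h import *
from cell import env
s=env.read_camera("side")["image"]; t=env.read_camera("top")["image"]
sheet([(crop(s,200,385,190,290,2.1),0,0),(crop(s,260,420,100,230,2.5),400,0),(crop(t,380,540,170,300,2.5),400,330),(crop(t,290,410,130,310,2),0,230)],"pics/f.png")
E
```

```text
t 10.8 grip now [ 0.5254 -0.3306  0.205 ] rpy [1.7998e+02 2.0000e-02 4.1700e+00] w 0.0132 gf 60.0 F [ 0.2  0.3 -2. ]
rot first [0.0003 0.0004 0.002 ] then shift [-0.0006  0.0018  0.114 ] (old axes [-0.0006  0.0018  0.114 ] )
```

View pics/f.png

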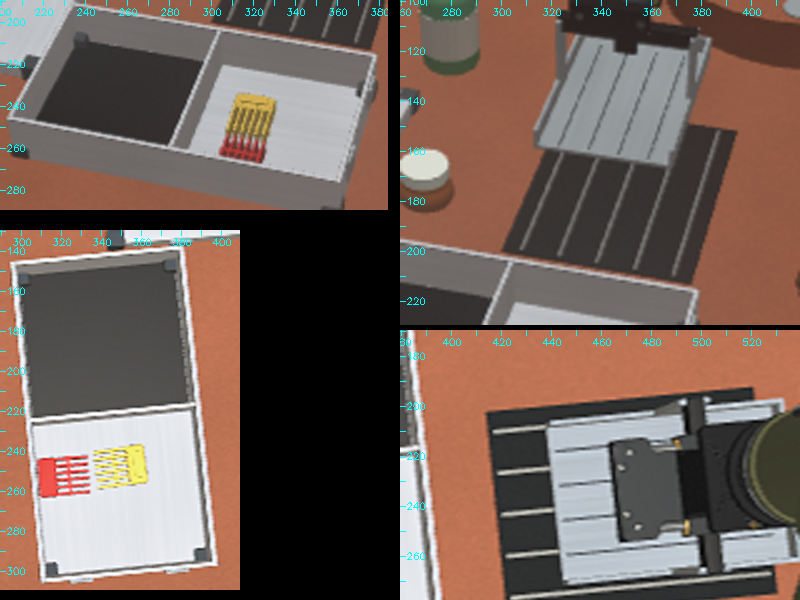

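Both guards lie flat in the bare bay; the empty tray is level over the mat. Lower it.

>>> send_rows(xyz=[[0, 0.0018, 0.01], [0, 0, 0.02], [0, 0, 0.025], [0, 0, 0.025], [0, 0, 0.015], [0, 0, 0.01], [0, 0, 0.005], [0, 0, 0.003], [0, 0, 0.002], [0, 0, 0.001], [0, 0, 0.0005], [0, 0, 0], [0, 0, 0]], rotation=[[0, 0, 0.001], [0, 0, 0], [0, 0, 0], [0, 0, 0], [0, 0, 0], [0, 0, 0], [0, 0, 0], [0, 0, 0], [0, 0, 0], [0, 0, 0], [0, 0, 0], [0, 0, 0], [0, 0, 0]], jaw=[0, 0, 0, 0, 0, 0, 0, 0, 0, 0, 0, 0, 0])

```text
time_s: 12.25
tool_pos: [0.5254, -0.3341, 0.2524]
tool_rot: [179.9, -0.0, 4.0]
force: [0.4, 0.9, -1.2]
grip_width: 0.0134
grasp_force: 60.0
```

```bash
python3 go.py .525 -.3324 .0882 4.06
```

```text
t 12.2 grip now [ 0.5254 -0.3343  0.0889] rpy [ 1.7992e+02 -2.0000e-02  4.0000e+00] w 0.0134 gf 60.0 F [ 0.4  0.9 -1.2]
rot first [ 0.0014 -0.0003 -0.0011] then shift [-0.0003 -0.0017  0.0007] (old axes [-0.0003 -0.0017  0.0007] )
```

>>> send_rows(xyz=[[0, -0.0016, 0], [0, 0, 0.0007], [0, 0, 0.0006], [0, 0, 0], [0, 0, 0], [0, 0, 0], [0, 0, 0], [0, 0, 0], [0, 0, 0], [0, 0, 0], [0, 0, -0.02], [0, 0, -0.04], [0, 0, -0.04], [0, 0, -0.04], [0, 0, 0], [0, 0, 0]], rotation=[[0, 0, 0], [0, 0, 0], [0, 0, 0], [0, 0, 0], [0, 0, 0], [0, 0, 0], [0, 0, 0], [0, 0, 0], [0, 0, 0], [0, 0, 0], [0, 0, 0], [0, 0, 0], [0, 0, 0], [0, 0, 0], [0, 0, 0], [0, 0, 0]], jaw=[0, 0, 0, 0, 0.5, 0.5, 0.5, 0.5, 0.6, 0.7, 0.7, 0.7, 0.7, 0.7, 0.7, 0.7])

```text
time_s: 13.85
tool_pos: [0.5254, -0.3323, 0.392]
tool_rot: [179.8, -0.1, 4.0]
force: [-0.7, 0.5, -0.6]
grip_width: 0.0606
grasp_force: 0.0
```

```bash
python3 go.py .511 .438 .20 5.4
```

```text
t 13.8 grip now [ 0.5257 -0.3327  0.2285] rpy [ 1.7985e+02 -1.2000e-01  4.0000e+00] w 0.0606 gf 0.0 F [-0.7  0.5 -0.6]
rot first [ 0.0027 -0.002  -0.0244] then shift [ 0.0582 -0.7683  0.0285] (old axes [ 0.0394 -0.7695  0.0265] )
```

```bash
cat > snap.py <<'E'
import sys
from h import *
from cell import env
n=sys.argv[1]
for c in("top","side"):
    im=env.read_camera(c)["image"];cv2.imwrite(f"pics/{c}_{n}.png",im)
    d=cv2.absdiff(im,cv2.imread(f"pics/{c}0.png")).max(2)
    for k,(x0,x1,y0,y1) in dict(top=dict(g4=(125,175,225,280),trim=(165,260,300,345),stand=(190,275,188,265),tray=(410,535,190,290)),side=dict(g4=(205,260,395,445),trim=(315,370,335,420),stand=(195,302,285,385))).__getitem__(c).items():
        print(c,k,(d[y0:y1,x0:x1]>40).sum(),end="; ")
print()
E
python3 snap.py 1
```

```text
top g4 0; top trim 0; top stand 0; top tray 4250; side g4 0; side trim 0; side stand 0;
```

>>> send_rows(xyz=[[0.002, -0.01, 0], [0.002, -0.03, 0.001], [0.003, -0.0405, 0.0015], [0.003, -0.0405, 0.0015], [0.003, -0.0405, 0.0015], [0.003, -0.0405, 0.0015], [0.003, -0.0405, 0.0015], [0.003, -0.0405, 0.0015], [0.003, -0.0405, 0.0015], [0.003, -0.0405, 0.0015], [0.003, -0.0405, 0.0015], [0.003, -0.0405, 0.0015], [0.003, -0.0405, 0.0015], [0.003, -0.0405, 0.0015], [0.003, -0.0405, 0.0015], [0.003, -0.0405, 0.0015], [0.003, -0.0405, 0.0015], [0.003, -0.0405, 0.0015], [0.003, -0.0405, 0.0015], [0.003, -0.0405, 0.0015]], rotation=[[0, 0, 0], [0, 0, 0], [0, 0, 0], [0, 0, 0], [0, 0, 0], [0, 0, 0], [0, 0, 0], [0, 0, 0], [0, 0, 0], [0, 0, 0], [0, 0, 0], [0, 0, 0], [0, 0, 0], [0, 0, 0], [0, 0, 0], [0, 0, 0], [0, 0, 0], [0, 0, 0], [0, 0, 0], [0, 0, 0]], jaw=[1, 1, 1, 1, 1, 1, 1, 1, 1, 1, 1, 1, 1, 1, 1, 1, 1, 1, 1, 1], newtons=30)

```text
time_s: 15.95
tool_pos: [0.5283, 0.4407, 0.3603]
tool_rot: [179.9, 0.1, 4.0]
force: [0.5, 1.3, 0.2]
grip_width: 0.0871
grasp_force: 0.0
```

>>> send_rows(xyz=[[0, 0, 0], [0, 0, 0], [0, 0, 0]], rotation=[[0, 0, -0.01], [0, 0, -0.014], [0, 0, 0]], jaw=[1, 1, 1])

```text
time_s: 16.25
tool_pos: [0.5295, 0.4378, 0.361]
tool_rot: [179.8, 0.1, 5.4]
force: [0.7, -0.6, 0.3]
grip_width: 0.087
grasp_force: 0.0
```

```bash
python3 go.py .5115 .438 .015 5.4; python3 - <<'E'
from h import *
from cell import env
t=env.read_camera("top")["image"];cv2.imwrite("pics/top_2.png",t)
s=env.read_camera("side")["image"];cv2.imwrite("pics/side_2.png",s)
sheet([(crop(t,410,540,185,290,3.2),0,0),(crop(s,300,396,130,215,3.9),420,0),(crop(s,160,320,340,470,1.8),0,350)],"pics/g.png")
E
```

```text
t 16.2 grip now [0.5294 0.4373 0.1975] rpy [1.7983e+02 6.0000e-02 5.3500e+00] w 0.0870 gf 0.0 F [ 0.7 -0.6  0.3]
rot first [ 0.0029  0.001  -0.0009] then shift [-0.0179 -0.0019  0.1825] (old axes [-0.0177 -0.0024  0.1825] )
```

View pics/g.png

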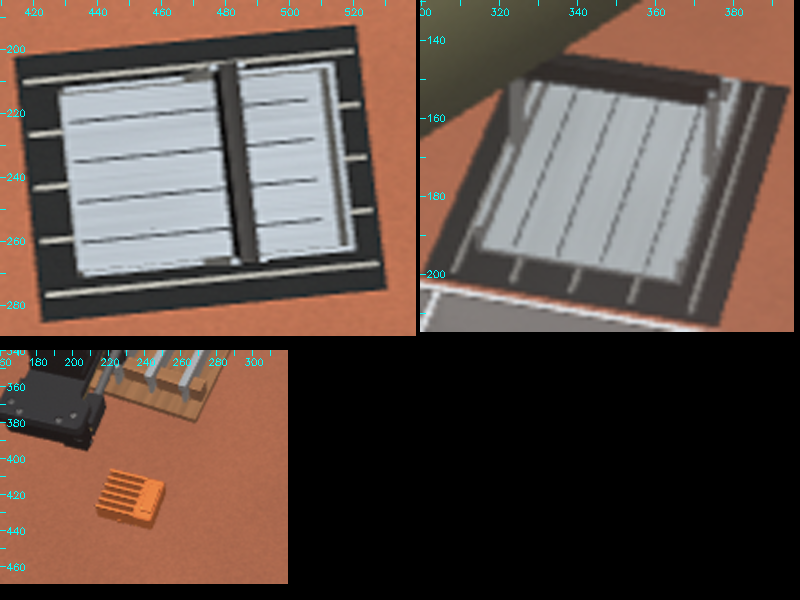

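The tray sits centred and square on the mat, and the orange guard is unmoved at side ≈(235,422). Pick it up.

>>> send_rows(xyz=[[-0.009, -0.001, 0.02], [-0.009, -0.001, 0.035], [0, 0, 0.035], [0, 0, 0.035], [0, 0, 0.025], [0, 0, 0.016], [0, 0, 0.0065], [0, 0, 0.003], [0, 0, 0], [0, 0, 0], [0, 0, 0], [0, 0, 0], [0, 0, 0], [0, 0, 0], [0, 0, 0], [0, 0, 0], [0, 0, 0], [0, 0, 0]], rotation=[[0, 0, 0], [0, 0, 0], [0, 0, 0], [0, 0, 0], [0, 0, 0], [0, 0, 0], [0, 0, 0], [0, 0, 0], [0, 0, 0], [0, 0, 0], [0, 0, 0], [0, 0, 0], [0, 0, 0], [0, 0, 0], [0, 0, 0], [0, 0, 0], [0, 0, 0], [0, 0, 0]], jaw=[1, 1, 1, 1, 1, 1, 1, 1, 1, 0.4, 0.4, 0.4, 0.4, 0.4, 0.4, 0.4, 0.4, 0.4], newtons=30)

```text
time_s: 18.15
tool_pos: [0.5113, 0.439, 0.1865]
tool_rot: [179.9, 0.0, 5.4]
force: [-0.2, 0.1, 0.4]
grip_width: 0.0455
grasp_force: 30.0
```

```bash
python3 go.py .43 -.065 .15 4.5
```

```text
t 18.1 grip now [0.5113 0.4388 0.023 ] rpy [179.94   0.     5.38] w 0.0455 gf 30.0 F [-0.2  0.1  0.4]
rot first [0.001  0.     0.0154] then shift [-0.1206  0.4961 -0.127 ] (old axes [-0.1282  0.4943 -0.1265] )
```

>>> send_rows(xyz=[[0, 0, -0.015], [0, 0, -0.035], [0, 0, -0.04], [0, 0, -0.04], [0, 0, -0.01], [0, 0, 0], [0, 0, 0]], rotation=[[0, 0, 0], [0, 0, 0], [0, 0, 0], [0, 0, 0], [0, 0, 0], [0, 0, 0], [0, 0, 0]], jaw=[0.4, 0.4, 0.4, 0.4, 0.4, 0.4, 0.4])

```text
time_s: 18.85
tool_pos: [0.511, 0.4386, 0.3256]
tool_rot: [179.9, 0.1, 5.4]
force: [-0.8, 0.0, -0.5]
grip_width: 0.0456
grasp_force: 30.0
```

```bash
python3 - <<'E'
from fit import *
im=cv2.imread("pics/top_2.png")
hsv=cv2.cvtColor(im,cv2.COLOR_BGR2HSV)
th=np.radians(4.53);R=np.array([[np.cos(th),np.sin(th)],[-np.sin(th),np.cos(th)]])
for n,lo,hi in(("red",(0,180,100),(4,255,255)),("yel",(22,120,100),(35,255,255))):
    m=cv2.inRange(hsv,lo,hi);m[:130]=0;m[310:]=0;m[:,:290]=0;m[:,400:]=0
    ys,xs=np.nonzero(m)
    for q in((xs.min(),ys.min()),(xs.max(),ys.max()),(xs.mean(),ys.mean())):
        w=onz(T,q,.025);print(n,q,w.round(3),"kit",(R@(w[:2]-[.568,-.029])).round(3))
E
python3 go.py .428 -.045 .17 4.5
```

```text
red (np.int64(310), np.int64(243)) [0.522 0.056 0.025] kit [-0.039  0.088]
red (np.int64(334), np.int64(262)) [0.476 0.001 0.025] kit [-0.089  0.037]
red (np.float64(321.52941176470586), np.float64(251.57983193277312)) [0.501 0.029 0.025] kit [-0.062  0.063]
yel (np.int64(337), np.int64(237)) [ 0.535 -0.008  0.025] kit [-0.032  0.024]
yel (np.int64(363), np.int64(258)) [ 0.484 -0.068  0.025] kit [-0.087 -0.032]
yel (np.float64(352.75971731448766), np.float64(247.4310954063604)) [ 0.509 -0.044  0.025] kit [-0.06  -0.011]
t 18.9 grip now [0.5109 0.4382 0.1621] rpy [1.7987e+02 6.0000e-02 5.3800e+00] w 0.0456 gf 30.0 F [-0.8  0.  -0.5]
rot first [0.0023 0.0011 0.0153] then shift [-0.1207  0.4756 -0.0079] (old axes [-0.128   0.4737 -0.0067] )
```

>>> send_rows(xyz=[[0, 0.01, 0], [-0.005, 0.025, 0], [-0.008, 0.036, 0], [-0.008, 0.036, 0], [-0.008, 0.036, 0], [-0.008, 0.036, 0], [-0.008, 0.036, 0], [-0.008, 0.036, 0], [-0.008, 0.036, 0], [-0.008, 0.036, 0], [-0.008, 0.036, 0], [-0.008, 0.036, 0], [-0.008, 0.036, 0], [-0.007, 0.036, 0], [-0.007, 0.03, 0], [-0.006, 0.015, 0], [0, 0.005, 0], [0, 0, 0]], rotation=[[0, 0, 0.015], [0, 0, 0], [0, 0, 0], [0, 0, 0], [0, 0, 0], [0, 0, 0], [0, 0, 0], [0, 0, 0], [0, 0, 0], [0, 0, 0], [0, 0, 0], [0, 0, 0], [0, 0, 0], [0, 0, 0], [0, 0, 0], [0, 0, 0], [0, 0, 0], [0, 0, 0]], jaw=[0.4, 0.4, 0.4, 0.4, 0.4, 0.4, 0.4, 0.4, 0.4, 0.4, 0.4, 0.4, 0.4, 0.4, 0.4, 0.4, 0.4, 0.4])

```text
time_s: 20.65
tool_pos: [0.439, -0.0858, 0.3261]
tool_rot: [180.0, 0.1, 4.4]
force: [-0.2, -0.0, -0.5]
grip_width: 0.0457
grasp_force: 30.0
```

```bash
python3 go.py .444 -.084 .029 4.5
```

```text
t 20.6 grip now [ 0.4387 -0.0858  0.1626] rpy [1.7999e+02 9.0000e-02 4.3900e+00] w 0.0457 gf 30.0 F [-0.2 -0.  -0.5]
rot first [ 0.0002  0.0015 -0.0018] then shift [ 0.0051 -0.0014  0.1336] (old axes [ 0.0053 -0.0014  0.1336] )
```

>>> send_rows(xyz=[[0.005, -0.001, 0.015], [0, 0, 0.03], [0, 0, 0.035], [0, 0, 0.025], [0, 0, 0.015], [0, 0, 0.008], [0, 0, 0.0035], [0, 0, 0.0015], [0, 0, 0], [0, 0, 0], [0, 0, 0], [0, 0, 0], [0, 0, -0.015], [0, 0, -0.035], [0, 0, -0.04], [0, 0, -0.04], [0, 0, -0.02], [0, 0, 0]], rotation=[[0, 0, 0], [0, 0, 0], [0, 0, 0], [0, 0, 0], [0, 0, 0], [0, 0, 0], [0, 0, 0], [0, 0, 0], [0, 0, 0], [0, 0, 0], [0, 0, 0], [0, 0, 0], [0, 0, 0], [0, 0, 0], [0, 0, 0], [0, 0, 0], [0, 0, 0], [0, 0, 0]], jaw=[0.4, 0.4, 0.4, 0.4, 0.4, 0.4, 0.4, 0.4, 0.4, 0.62, 0.62, 0.62, 0.62, 0.62, 0.62, 0.62, 0.62, 0.62])

```text
time_s: 22.45
tool_pos: [0.4456, -0.0839, 0.3477]
tool_rot: [179.8, -0.4, 4.5]
force: [0.1, -0.1, 0.1]
grip_width: 0.0537
grasp_force: 0.0
```

```bash
python3 go.py .6235 .2455 .12 0 ; python3 snap.py 3
```

```text
t 22.4 grip now [ 0.4467 -0.0844  0.1842] rpy [179.78  -0.4    4.5 ] w 0.0537 gf 0.0 F [ 0.1 -0.1  0.1]
rot first [ 0.0035 -0.0071  0.0786] then shift [ 0.1779 -0.3294  0.0642] (old axes [ 0.2028 -0.3146  0.0644] )
top g4 385; top trim 0; top stand 0; top tray 4065; side g4 361; side trim 0; side stand 0;
```

>>> send_rows(xyz=[[0, 0, 0], [0, 0, 0], [0, 0, 0], [0, 0, 0], [0, 0, 0], [0, 0, 0], [0, 0, 0], [0, 0, 0], [0, 0, 0], [0, 0, 0], [0, 0, 0], [0, 0, 0], [0, 0, 0]], rotation=[[0, 0, -0.06], [0, 0, -0.125], [0, 0, -0.125], [0, 0, -0.125], [0, 0, -0.125], [0, 0, -0.125], [0, 0, -0.125], [0, 0, -0.125], [0, 0, -0.125], [0, 0, -0.125], [0, 0, -0.125], [0, 0, -0.125], [0, 0, -0.06]], jaw=[0.29, 0.29, 0.29, 0.29, 0.29, 0.29, 0.29, 0.29, 0.29, 0.29, 0.29, 0.29, 0.29])

```text
time_s: 23.85
tool_pos: [0.4437, -0.0837, 0.342]
tool_rot: [-179.8, 0.0, 90.4]
force: [0.1, -0.2, -0.7]
grip_width: 0.025
grasp_force: 0.0
```

>>> send_rows(xyz=[[0.01, 0.002, 0], [0.025, 0.005, 0.005], [0.033, 0.006, 0.006], [0.033, 0.006, 0.006], [0.033, 0.006, 0.006], [0.033, 0.006, 0.006], [0.033, 0.006, 0.006], [0.033, 0.006, 0.006], [0.033, 0.006, 0.006], [0.033, 0.006, 0.006], [0.02, 0.003, 0.003], [0.006, 0, 0], [0, 0, 0], [0, 0, 0]], rotation=[[0, 0, 0], [0, 0, 0], [0, 0, 0], [0, 0, 0], [0, 0, 0], [0, 0, 0], [0, 0, 0], [0, 0, 0], [0, 0, 0], [0, 0, 0], [0, 0, 0], [0, 0, 0], [0, 0, 0], [0, 0, 0]], jaw=[0.29, 0.29, 0.29, 0.29, 0.29, 0.29, 0.29, 0.29, 0.29, 0.29, 0.29, 0.29, 0.29, 0.29])

```text
time_s: 25.25
tool_pos: [0.5013, 0.2402, 0.2873]
tool_rot: [-180.0, 0.1, 90.1]
force: [1.2, -0.2, -0.3]
grip_width: 0.0255
grasp_force: 0.0
```

```bash
python3 go.py .5043 .2407 .041 90.1; python3 -c "
from cell import env;print(env.get_obs()['qpos'].round(1))"
```

```text
t 25.2 grip now [0.5012 0.2399 0.1238] rpy [-1.7996e+02  1.3000e-01  9.0090e+01] w 0.0255 gf 0.0 F [ 1.2 -0.2 -0.3]
rot first [-0.0007  0.0023 -0.0003] then shift [0.0005 0.003  0.0828] (old axes [0.0006 0.003  0.0828] )
[  2.3  15.3 -35.  103.8   9.8  64.  -35.9]
```

>>> send_rows(xyz=[[0.0005, 0.003, 0.015], [0, 0, 0.025], [0, 0, 0.02], [0, 0, 0.013], [0, 0, 0.006], [0, 0, 0.003], [0, 0, 0], [0, 0, 0], [0, 0, 0], [0, 0, 0], [0, 0, 0], [0, 0, 0]], rotation=[[0, 0, 0], [0, 0, 0], [0, 0, 0], [0, 0, 0], [0, 0, 0], [0, 0, 0], [0, 0, 0], [0, 0, 0], [0, 0, 0], [0, 0, 0], [0, 0, 0], [0, 0, 0]], jaw=[0.29, 0.29, 0.29, 0.29, 0.29, 0.29, 0.29, 0, 0, 0, 0, 0], newtons=40)

```text
time_s: 26.45
tool_pos: [0.5047, 0.2419, 0.2062]
tool_rot: [179.9, 0.0, 90.2]
force: [-0.3, 0.1, 3.1]
grip_width: 0.0083
grasp_force: 40.0
```

```bash
python3 go.py .5043 .2407 .12 90.1
```

```text
t 26.4 grip now [0.5049 0.2418 0.0427] rpy [1.7994e+02 4.0000e-02 9.0170e+01] w 0.0083 gf 40.0 F [-0.3  0.1  3.1]
rot first [0.0011 0.0007 0.0012] then shift [-0.0012 -0.0004 -0.0773] (old axes [-0.0013 -0.0003 -0.0773] )
```

>>> send_rows(xyz=[[0, 0, -0.005], [0, 0, -0.015], [0, 0, -0.03], [0, 0, -0.035], [0, 0, -0.025], [0, 0, -0.005], [0, 0, 0], [0, 0, 0], [0, 0, 0], [0, 0, 0], [0, 0, 0], [0, 0, 0], [0, 0, 0], [0, 0, 0], [0, 0, 0], [0, 0, 0], [0, 0, 0], [0, 0, 0], [0, 0, 0], [0, 0, 0]], rotation=[[0, 0, 0], [0, 0, 0], [0, 0, 0], [0, 0, 0], [0, 0, 0], [0, 0, 0], [0, 0, 0.06], [0, 0, 0.125], [0, 0, 0.125], [0, 0, 0.125], [0, 0, 0.125], [0, 0, 0.125], [0, 0, 0.125], [0, 0, 0.125], [0, 0, 0.125], [0, 0, 0.125], [0, 0, 0.125], [0, 0, 0.125], [0, 0, 0.06], [0, 0, 0]], jaw=[0, 0, 0, 0, 0, 0, 0, 0, 0, 0, 0, 0, 0, 0, 0, 0, 0, 0, 0, 0])

```text
time_s: 28.45
tool_pos: [0.5039, 0.2418, 0.32]
tool_rot: [179.9, 0.1, 4.5]
force: [0.2, -0.0, -0.2]
grip_width: 0.0085
grasp_force: 40.0
```

```bash
python3 go.py .6643 -.080 .13 4.53
```

```text
t 28.4 grip now [0.5036 0.2415 0.1565] rpy [1.7991e+02 1.1000e-01 4.5300e+00] w 0.0085 gf 40.0 F [ 0.2 -0.  -0.2]
rot first [0.0016 0.0019 0.    ] then shift [0.1345 0.3335 0.0265] (old axes [0.1346 0.3334 0.0268] )
```

>>> send_rows(xyz=[[0.004, 0.01, 0], [0.01, 0.025, 0.001], [0.0125, 0.031, 0.0025], [0.0125, 0.031, 0.0025], [0.0125, 0.031, 0.0025], [0.0125, 0.031, 0.0025], [0.0125, 0.031, 0.0025], [0.0125, 0.031, 0.0025], [0.0125, 0.031, 0.0025], [0.0125, 0.031, 0.0025], [0.0125, 0.031, 0.0025], [0.006, 0.015, 0.0025], [0.002, 0.0045, 0], [0, 0, 0], [0, 0, 0]], rotation=[[0, 0, 0], [0, 0, 0], [0, 0, 0], [0, 0, 0], [0, 0, 0], [0, 0, 0], [0, 0, 0], [0, 0, 0], [0, 0, 0], [0, 0, 0], [0, 0, 0], [0, 0, 0], [0, 0, 0], [0, 0, 0], [0, 0, 0]], jaw=[0, 0, 0, 0, 0, 0, 0, 0, 0, 0, 0, 0, 0, 0, 0])

```text
time_s: 29.95
tool_pos: [0.6644, -0.0778, 0.2951]
tool_rot: [-180.0, 0.0, 4.7]
force: [-0.4, 0.7, -1.8]
grip_width: 0.0087
grasp_force: 40.0
```

```bash
python3 go.py .6643 -.080 .041 4.53 8; python3 - <<'E'
from h import *
from cell import env
t=env.read_camera("top")["image"];s=env.read_camera("side")["image"]
sheet([(crop(t,280,410,125,315,3),0,0),(crop(s,190,390,150,290,2),392,0)],"pics/i.png")
E
```

```text
t 29.9 grip now [ 0.6644 -0.0777  0.1316] rpy [-1.7997e+02  2.0000e-02  4.6800e+00] w 0.0087 gf 40.0 F [-0.4  0.7 -1.8]
rot first [0.1392 0.0005 0.0025] then shift [-0.0003  0.0375  0.0878] (old axes [-0.0004  0.025   0.0922] )
```

View pics/i.png

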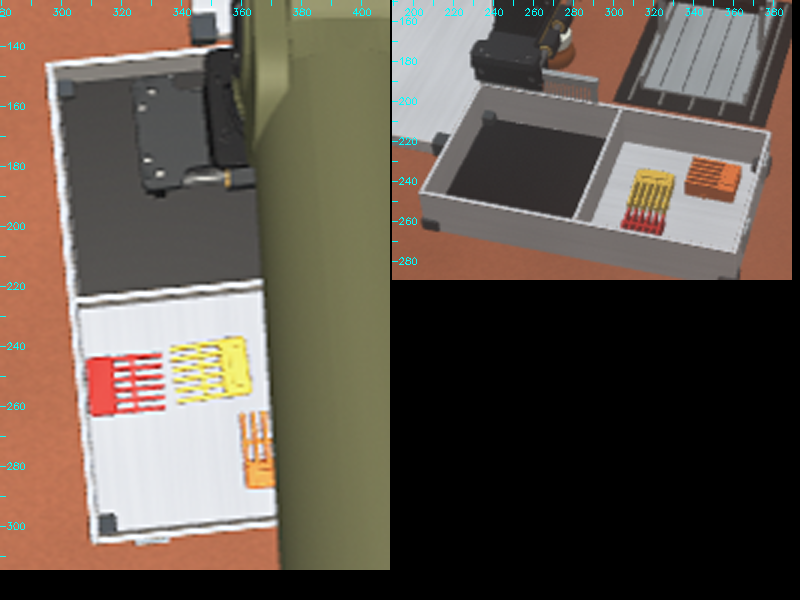

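>>> send_rows(xyz=[[0, 0.0023, 0.01], [0, 0, 0.025], [0, 0, 0.025], [0, 0, 0.016], [0, 0, 0.008], [0, 0, 0.003], [0, 0.0114, 0.0004], [0, 0.0114, 0.0004], [0, 0.0004, 0.003], [0, 0.0002, 0.0012], [0, 0, 0], [0, 0, 0]], rotation=[[0, 0, 0], [0, 0, 0], [0, 0, 0], [0, 0, 0], [0, 0, 0], [0, 0, 0], [0.07, 0, 0], [0.07, 0, 0], [0, 0, 0], [0, 0, 0], [0, 0, 0], [0, 0, 0]], jaw=[0, 0, 0, 0, 0, 0, 0, 0, 0, 0, 0, 0])

```text
time_s: 31.25
tool_pos: [0.6669, -0.1034, 0.2025]
tool_rot: [-172.1, -0.0, 4.6]
force: [0.1, -0.5, -1.0]
grip_width: 0.0085
grasp_force: 40.0
```

```bash
python3 go.py .6643 -.080 .0385 4.53 8; python3 go.py .6643 -.080 .14 4.53 | tail -1
```

```text
t 31.2 grip now [ 0.6651 -0.0809  0.0406] rpy [-1.7205e+02 -2.0000e-02  4.6400e+00] w 0.0085 gf 40.0 F [ 0.1 -0.5 -1. ]
rot first [ 0.0009 -0.      0.0019] then shift [-0.0007 -0.0005  0.0022] (old axes [-0.0007 -0.0005  0.0022] )
rot first [-0.1387 -0.0002  0.0019] then shift [-0.0007 -0.0236 -0.101 ] (old axes [-0.0006 -0.0373 -0.0968] )
```

>>> send_rows(xyz=[[0, 0.0002, 0.0015], [0, 0.0001, 0.001], [0, 0, 0], [0, 0, 0], [0, 0, 0], [0, 0, 0], [0, 0, 0], [0, -0.0007, -0.005], [0, -0.0014, -0.01], [0, -0.0028, -0.02], [0, -0.0042, -0.03], [0, -0.0042, -0.03], [0, -0.0114, 0.0004], [0, -0.0114, 0.0004], [0, 0, -0.02], [0, 0, 0]], rotation=[[0, 0, 0], [0, 0, 0], [0, 0, 0], [0, 0, 0], [0, 0, 0], [0, 0, 0], [0, 0, 0], [0, 0, 0], [0, 0, 0], [0, 0, 0], [0, 0, 0], [0, 0, 0], [-0.07, 0, 0], [-0.07, 0, 0], [0, 0, 0], [0, 0, 0]], jaw=[0, 0, 0, 0.25, 0.25, 0.25, 0.25, 0.25, 0.25, 0.29, 0.29, 0.29, 0.29, 0.29, 0.29, 0.29])

```text
time_s: 32.85
tool_pos: [0.6659, -0.0811, 0.3211]
tool_rot: [179.9, -0.3, 4.6]
force: [1.3, 0.2, 0.5]
grip_width: 0.0255
grasp_force: 0.0
```

```bash
python3 go.py .544 .2405 .13 90.1; python3 snap.py 4
```

```text
t 32.9 grip now [ 0.6669 -0.0813  0.1576] rpy [179.88  -0.35   4.62] w 0.0255 gf 0.0 F [1.3 0.2 0.5]
rot first [ 0.0061 -0.0034 -1.492 ] then shift [ 0.3218 -0.1214  0.0276] (old axes [-0.0958 -0.3304  0.0264] )
top g4 386; top trim 0; top stand 275; top tray 5389; side g4 378; side trim 0; side stand 411;
```

>>> send_rows(xyz=[[0, 0, 0], [0, 0, 0], [0, 0, 0], [0, 0, 0], [0, 0, 0], [0, 0, 0], [0, 0, 0], [0, 0, 0], [0, 0, 0], [0, 0, 0], [0, 0, 0], [0, 0, 0], [0, 0, 0]], rotation=[[0, 0, -0.06], [0, 0, -0.125], [0, 0, -0.125], [0, 0, -0.125], [0, 0, -0.125], [0, 0, -0.125], [0, 0, -0.125], [0, 0, -0.125], [0, 0, -0.125], [0, 0, -0.125], [0, 0, -0.125], [0, 0, -0.125], [0, 0, -0.06]], jaw=[0.29, 0.29, 0.29, 0.29, 0.29, 0.29, 0.29, 0.29, 0.29, 0.29, 0.29, 0.29, 0.29])

```text
time_s: 34.25
tool_pos: [0.6646, -0.0835, 0.3161]
tool_rot: [-179.9, 0.0, 90.3]
force: [0.3, -0.4, 0.1]
grip_width: 0.0253
grasp_force: 0.0
```

>>> send_rows(xyz=[[0.01, -0.0035, 0], [0.025, -0.009, 0.002], [0.033, -0.0125, 0.003], [0.033, -0.0125, 0.003], [0.033, -0.0125, 0.003], [0.033, -0.0125, 0.003], [0.033, -0.0125, 0.003], [0.033, -0.0125, 0.003], [0.033, -0.0125, 0.003], [0.033, -0.0125, 0.003], [0.018, -0.007, 0.001], [0.005, -0.002, 0], [0, 0, 0], [0, 0, 0]], rotation=[[0, 0, 0], [0, 0, 0], [0, 0, 0], [0, 0, 0], [0, 0, 0], [0, 0, 0], [0, 0, 0], [0, 0, 0], [0, 0, 0], [0, 0, 0], [0, 0, 0], [0, 0, 0], [0, 0, 0], [0, 0, 0]], jaw=[0.29, 0.29, 0.29, 0.29, 0.29, 0.29, 0.29, 0.29, 0.29, 0.29, 0.29, 0.29, 0.29, 0.29])

```text
time_s: 35.65
tool_pos: [0.5432, 0.2377, 0.2897]
tool_rot: [180.0, 0.1, 90.0]
force: [0.0, -1.2, 0.5]
grip_width: 0.0254
grasp_force: 0.0
```

```bash
python3 go.py .5443 .2407 .041 90.1; python3 snap.py 5; python3 - <<'E'
from h import *
t=cv2.imread("pics/top_5.png");s=cv2.imread("pics/side_5.png")
sheet([(crop(t,280,410,125,315,3),0,0),(crop(s,190,390,150,290,2),392,0),(crop(t,180,280,180,270,3),392,285)],"pics/j.png")
E
```

```text
t 35.6 grip now [0.5432 0.2373 0.1262] rpy [1.7999e+02 1.3000e-01 9.0020e+01] w 0.0254 gf 0.0 F [ 0.  -1.2  0.5]
rot first [ 0.0002  0.0022 -0.0014] then shift [0.003  0.0011 0.0852] (old axes [0.0032 0.0011 0.0851] )
top g4 1315; top trim 2532; top stand 3285; top tray 3134; side g4 546; side trim 0; side stand 1391;
```

View pics/j.png

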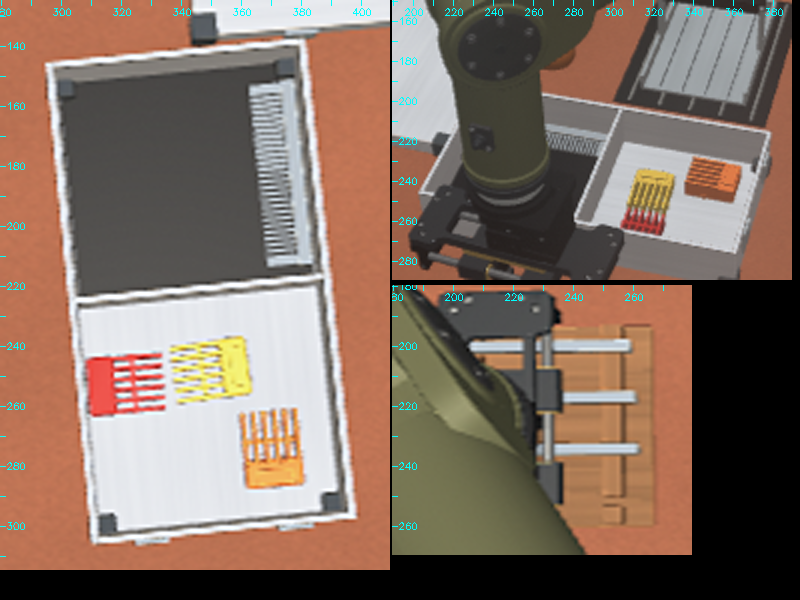

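Comb 1 lies flat lengthwise in the black bay (top u≈363–382, v≈152–214); the orange guard is with the others. Next comb.

>>> send_rows(xyz=[[0.002, 0.001, 0.015], [0, 0, 0.025], [0, 0, 0.02], [0, 0, 0.014], [0, 0, 0.006], [0, 0, 0.004], [0, 0, 0], [0, 0, 0], [0, 0, 0], [0, 0, 0], [0, 0, 0], [0, 0, 0]], rotation=[[0, 0, 0], [0, 0, 0], [0, 0, 0], [0, 0, 0], [0, 0, 0], [0, 0, 0], [0, 0, 0], [0, 0, 0], [0, 0, 0], [0, 0, 0], [0, 0, 0], [0, 0, 0]], jaw=[0.29, 0.29, 0.29, 0.29, 0.29, 0.29, 0.29, 0, 0, 0, 0, 0], newtons=40)

```text
time_s: 36.95
tool_pos: [0.544, 0.2413, 0.2065]
tool_rot: [179.9, 0.0, 90.2]
force: [0.9, -0.1, 2.5]
grip_width: 0.0086
grasp_force: 40.1
```

>>> send_rows(xyz=[[0, 0, -0.005], [0, 0, -0.015], [0, 0, -0.03], [0, 0, -0.035], [0, 0, -0.025], [0, 0, -0.005], [0, 0, 0], [0, 0, 0], [0, 0, 0], [0, 0, 0], [0, 0, 0], [0, 0, 0], [0, 0, 0], [0, 0, 0], [0, 0, 0], [0, 0, 0], [0, 0, 0], [0, 0, 0], [0, 0, 0], [0, 0, 0]], rotation=[[0, 0, 0], [0, 0, 0], [0, 0, 0], [0, 0, 0], [0, 0, 0], [0, 0, 0], [0, 0, 0.06], [0, 0, 0.125], [0, 0, 0.125], [0, 0, 0.125], [0, 0, 0.125], [0, 0, 0.125], [0, 0, 0.125], [0, 0, 0.125], [0, 0, 0.125], [0, 0, 0.125], [0, 0, 0.125], [0, 0, 0.125], [0, 0, 0.06], [0, 0, 0]], jaw=[0, 0, 0, 0, 0, 0, 0, 0, 0, 0, 0, 0, 0, 0, 0, 0, 0, 0, 0, 0])

```text
time_s: 38.95
tool_pos: [0.5427, 0.2413, 0.32]
tool_rot: [179.9, 0.1, 4.5]
force: [-0.5, 0.0, -1.9]
grip_width: 0.0084
grasp_force: 40.4
```

```bash
python3 go.py .6627 -.060 .13 4.53
```

```text
t 39.0 grip now [0.5423 0.2409 0.1565] rpy [1.799e+02 1.500e-01 4.540e+00] w 0.0084 gf 40.4 F [-0.5  0.  -1.9]
rot first [0.0018 0.0025 0.0002] then shift [0.0958 0.3098 0.0265] (old axes [0.0958 0.3098 0.0268] )
```

>>> send_rows(xyz=[[0.003, 0.01, 0], [0.008, 0.025, 0.001], [0.0098, 0.0315, 0.003], [0.0098, 0.0315, 0.003], [0.0098, 0.0315, 0.003], [0.0098, 0.0315, 0.003], [0.0098, 0.0315, 0.003], [0.0098, 0.0315, 0.003], [0.0098, 0.0315, 0.003], [0.0098, 0.0315, 0.003], [0.0055, 0.018, 0.0015], [0.001, 0.0048, 0], [0, 0, 0], [0, 0, 0]], rotation=[[0, 0, 0], [0, 0, 0], [0, 0, 0], [0, 0, 0], [0, 0, 0], [0, 0, 0], [0, 0, 0], [0, 0, 0], [0, 0, 0], [0, 0, 0], [0, 0, 0], [0, 0, 0], [0, 0, 0], [0, 0, 0]], jaw=[0, 0, 0, 0, 0, 0, 0, 0, 0, 0, 0, 0, 0, 0])

```text
time_s: 40.35
tool_pos: [0.6632, -0.0577, 0.2948]
tool_rot: [-180.0, 0.0, 4.7]
force: [0.3, 0.3, -1.1]
grip_width: 0.0087
grasp_force: 40.4
```

```bash
python3 go.py .6627 -.060 .042 4.53; python3 snap.py 6
```

```text
t 40.4 grip now [ 0.6631 -0.0577  0.1313] rpy [-1.7997e+02  1.0000e-02  4.6800e+00] w 0.0087 gf 40.4 F [ 0.3  0.3 -1.1]
rot first [-0.0006  0.0003  0.0025] then shift [-0.0006  0.0022  0.0893] (old axes [-0.0006  0.0023  0.0893] )
top g4 384; top trim 0; top stand 546; top tray 4229; side g4 396; side trim 0; side stand 849;
```

>>> send_rows(xyz=[[0, 0.0023, 0.01], [0, 0, 0.025], [0, 0, 0.025], [0, 0, 0.016], [0, 0, 0.008], [0, 0, 0.003], [0, 0.0114, 0.0004], [0, 0.0114, 0.0004], [0, 0.0004, 0.003], [0, 0.0003, 0.002], [0, 0.0001, 0.0012], [0, 0, 0], [0, 0, 0]], rotation=[[0, 0, 0], [0, 0, 0], [0, 0, 0], [0, 0, 0], [0, 0, 0], [0, 0, 0], [0.07, 0, 0], [0.07, 0, 0], [0, 0, 0], [0, 0, 0], [0, 0, 0], [0, 0, 0], [0, 0, 0]], jaw=[0, 0, 0, 0, 0, 0, 0, 0, 0, 0, 0, 0, 0])

```text
time_s: 41.75
tool_pos: [0.6655, -0.0838, 0.2001]
tool_rot: [-172.1, -0.0, 4.6]
force: [0.3, -0.8, -1.0]
grip_width: 0.0086
grasp_force: 40.4
```

>>> send_rows(xyz=[[0, 0, 0], [0, 0, 0], [0, 0, 0], [0, 0, 0], [0, 0, 0], [0, -0.0007, -0.005], [0, -0.0014, -0.01], [0, -0.0028, -0.02], [0, -0.0042, -0.03], [0, -0.0042, -0.03], [0, -0.0114, 0.0004], [0, -0.0114, 0.0004], [0, 0, -0.02], [0, 0, 0]], rotation=[[0, 0, 0], [0, 0, 0], [0, 0, 0], [0, 0, 0], [0, 0, 0], [0, 0, 0], [0, 0, 0], [0, 0, 0], [0, 0, 0], [0, 0, 0], [-0.07, 0, 0], [-0.07, 0, 0], [0, 0, 0], [0, 0, 0]], jaw=[0, 0.25, 0.25, 0.25, 0.25, 0.25, 0.25, 0.29, 0.29, 0.29, 0.29, 0.29, 0.29, 0.29])

```text
time_s: 43.15
tool_pos: [0.6646, -0.061, 0.3213]
tool_rot: [179.9, -0.3, 4.6]
force: [0.4, 0.4, 0.4]
grip_width: 0.0252
grasp_force: 0.0
```

>>> send_rows(xyz=[[0, 0, 0], [0, 0, 0], [0, 0, 0], [0, 0, 0], [0, 0, 0], [0, 0, 0], [0, 0, 0], [0, 0, 0], [0, 0, 0], [0, 0, 0], [0, 0, 0], [0, 0, 0], [0, 0, 0], [0, 0, 0]], rotation=[[0, 0, -0.06], [0, 0, -0.125], [0, 0, -0.125], [0, 0, -0.125], [0, 0, -0.125], [0, 0, -0.125], [0, 0, -0.125], [0, 0, -0.125], [0, 0, -0.125], [0, 0, -0.125], [0, 0, -0.125], [0, 0, -0.125], [0, 0, -0.06], [0, 0, 0]], jaw=[0.29, 0.29, 0.29, 0.29, 0.29, 0.29, 0.29, 0.29, 0.29, 0.29, 0.29, 0.29, 0.29, 0.29])

```text
time_s: 44.55
tool_pos: [0.6636, -0.0633, 0.3171]
tool_rot: [180.0, 0.1, 90.1]
force: [0.4, -0.4, -0.6]
grip_width: 0.0254
grasp_force: 0.0
```

```bash
python3 go.py .584 .2426 .126 90.1
```

```text
t 44.5 grip now [ 0.6636 -0.0634  0.1536] rpy [1.7999e+02 6.0000e-02 9.0100e+01] w 0.0254 gf 0.0 F [ 0.4 -0.4 -0.6]
rot first [ 0.0001  0.001  -0.0001] then shift [ 0.306  -0.0791  0.0276] (old axes [ 0.306  -0.0791  0.0273] )
```

>>> send_rows(xyz=[[0.01, -0.0025, 0], [0.025, -0.006, 0.0015], [0.031, -0.008, 0.003], [0.031, -0.008, 0.003], [0.031, -0.008, 0.003], [0.031, -0.008, 0.003], [0.031, -0.008, 0.003], [0.031, -0.008, 0.003], [0.031, -0.008, 0.003], [0.031, -0.008, 0.003], [0.018, -0.005, 0.002], [0.005, -0.0016, 0], [0, 0, 0], [0, 0, 0], [0, 0, 0]], rotation=[[0, 0, 0], [0, 0, 0], [0, 0, 0], [0, 0, 0], [0, 0, 0], [0, 0, 0], [0, 0, 0], [0, 0, 0], [0, 0, 0], [0, 0, 0], [0, 0, 0], [0, 0, 0], [0, 0, 0], [0, 0, 0], [0, 0, 0]], jaw=[0.29, 0.29, 0.29, 0.29, 0.29, 0.29, 0.29, 0.29, 0.29, 0.29, 0.29, 0.29, 0.29, 0.29, 0.29])

```text
time_s: 46.05
tool_pos: [0.5844, 0.2416, 0.2895]
tool_rot: [180.0, 0.1, 90.0]
force: [-0.1, 0.2, 0.1]
grip_width: 0.0254
grasp_force: 0.0
```

```bash
python3 go.py .584 .2426 .041 90.1; python3 snap.py 7; python3 - <<'E'
from h import *
t=cv2.imread("pics/top_7.png")
m=cv2.inRange(t,(120,120,120),(255,255,255))[150:212,305:383]
a=cv2.resize(m,None,fx=.5,fy=.34,interpolation=cv2.INTER_AREA)
for r in a: print("".join(" .:+#"[min(4,v//52)] for v in r))
E
```

```text
t 46.0 grip now [0.5845 0.2413 0.126 ] rpy [1.7997e+02 1.2000e-01 9.0000e+01] w 0.0254 gf 0.0 F [-0.1  0.2  0.1]
rot first [ 0.0005  0.002  -0.0017] then shift [ 0.001  -0.0004  0.085 ] (old axes [ 0.0012 -0.0005  0.085 ] )
top g4 631; top trim 1644; top stand 3766; top tray 3131; side g4 559; side trim 0; side stand 1631; 
+++.....                    .:++  .++ #
                        .############ #
                        .##+.####+### #
                         ########+###:+
                         +###########::
                         #+##########::
                         :############.
                         +############ 
                         :############ 
                         .###+###++### 
                          ###+####++##:
                          ::#++###++##:
                          :::#+####:##:
                          .:.:####++###
                          .#+++###++###
                          .+#..###+.###
                           .##+####+###
                           ++#:+###.+##
                           ..:#########
                           .++######+##
                           :#++####++##
```

>>> send_rows(xyz=[[0.001, 0, 0.015], [0, 0, 0.025], [0, 0, 0.02], [0, 0, 0.014], [0, 0, 0.006], [0, 0, 0.004], [0, 0, 0], [0, 0, 0], [0, 0, 0], [0, 0, 0], [0, 0, 0], [0, 0, 0]], rotation=[[0, 0, 0], [0, 0, 0], [0, 0, 0], [0, 0, 0], [0, 0, 0], [0, 0, 0], [0, 0, 0], [0, 0, 0], [0, 0, 0], [0, 0, 0], [0, 0, 0], [0, 0, 0]], jaw=[0.29, 0.29, 0.29, 0.29, 0.29, 0.29, 0.29, 0, 0, 0, 0, 0], newtons=40)

```text
time_s: 47.35
tool_pos: [0.5841, 0.2445, 0.2062]
tool_rot: [179.9, 0.0, 90.2]
force: [0.1, -0.7, 2.5]
grip_width: 0.0088
grasp_force: 40.0
```

>>> send_rows(xyz=[[0, 0, -0.005], [0, 0, -0.015], [0, 0, -0.03], [0, 0, -0.035], [0, 0, -0.025], [0, 0, -0.005], [0, 0, 0], [0, 0, 0], [0, 0, 0], [0, 0, 0], [0, 0, 0], [0, 0, 0], [0, 0, 0], [0, 0, 0], [0, 0, 0], [0, 0, 0], [0, 0, 0], [0, 0, 0], [0, 0, 0], [0, 0, 0]], rotation=[[0, 0, 0], [0, 0, 0], [0, 0, 0], [0, 0, 0], [0, 0, 0], [0, 0, 0], [0, 0, 0.06], [0, 0, 0.125], [0, 0, 0.125], [0, 0, 0.125], [0, 0, 0.125], [0, 0, 0.125], [0, 0, 0.125], [0, 0, 0.125], [0, 0, 0.125], [0, 0, 0.125], [0, 0, 0.125], [0, 0, 0.125], [0, 0, 0.06], [0, 0, 0]], jaw=[0, 0, 0, 0, 0, 0, 0, 0, 0, 0, 0, 0, 0, 0, 0, 0, 0, 0, 0, 0])

```text
time_s: 49.35
tool_pos: [0.5829, 0.2445, 0.3197]
tool_rot: [179.9, 0.1, 4.5]
force: [0.2, 0.5, -1.4]
grip_width: 0.0088
grasp_force: 40.0
```

```bash
python3 go.py .6612 -.040 .13 4.53
```

```text
t 49.4 grip now [0.5825 0.2442 0.1562] rpy [1.799e+02 1.400e-01 4.540e+00] w 0.0088 gf 40.0 F [ 0.2  0.5 -1.4]
rot first [0.0017 0.0025 0.0002] then shift [0.0556 0.2898 0.0262] (old axes [0.0556 0.2898 0.0266] )
```

>>> send_rows(xyz=[[0.002, 0.01, 0], [0.005, 0.025, 0.001], [0.0057, 0.029, 0.003], [0.0057, 0.029, 0.003], [0.0057, 0.029, 0.003], [0.0057, 0.029, 0.003], [0.0057, 0.029, 0.003], [0.0057, 0.029, 0.003], [0.0057, 0.029, 0.003], [0.0057, 0.029, 0.003], [0.004, 0.018, 0.0015], [0.001, 0.0048, 0], [0, 0, 0], [0, 0, 0]], rotation=[[0, 0, 0], [0, 0, 0], [0, 0, 0], [0, 0, 0], [0, 0, 0], [0, 0, 0], [0, 0, 0], [0, 0, 0], [0, 0, 0], [0, 0, 0], [0, 0, 0], [0, 0, 0], [0, 0, 0], [0, 0, 0]], jaw=[0, 0, 0, 0, 0, 0, 0, 0, 0, 0, 0, 0, 0, 0])

```text
time_s: 50.75
tool_pos: [0.6637, -0.0378, 0.2945]
tool_rot: [-180.0, 0.0, 4.7]
force: [-0.1, 0.1, -0.1]
grip_width: 0.0086
grasp_force: 40.0
```

```bash
python3 go.py .6612 -.040 .042 4.53; python3 snap.py 8
```

```text
t 50.8 grip now [ 0.6637 -0.0378  0.131 ] rpy [-179.97    0.      4.66] w 0.0086 gf 40.0 F [-0.1  0.1 -0.1]
rot first [-0.0005  0.      0.0023] then shift [-0.0026  0.002   0.089 ] (old axes [-0.0026  0.002   0.089 ] )
top g4 385; top trim 0; top stand 823; top tray 3452; side g4 394; side trim 0; side stand 1287;
```

>>> send_rows(xyz=[[-0.001, 0.0023, 0.01], [0, 0, 0.025], [0, 0, 0.025], [0, 0, 0.016], [0, 0, 0.008], [0, 0, 0.003], [0, 0.0114, 0.0004], [0, 0.0114, 0.0004], [0, 0.0004, 0.003], [0, 0.0003, 0.002], [0, 0.0001, 0.0012], [0, 0, 0], [0, 0, 0]], rotation=[[0, 0, 0], [0, 0, 0], [0, 0, 0], [0, 0, 0], [0, 0, 0], [0, 0, 0], [0.07, 0, 0], [0.07, 0, 0], [0, 0, 0], [0, 0, 0], [0, 0, 0], [0, 0, 0], [0, 0, 0]], jaw=[0, 0, 0, 0, 0, 0, 0, 0, 0, 0, 0, 0, 0])

```text
time_s: 52.15
tool_pos: [0.6649, -0.0637, 0.1997]
tool_rot: [-172.0, -0.0, 4.6]
force: [-0.4, 0.2, -0.0]
grip_width: 0.0083
grasp_force: 40.0
```

>>> send_rows(xyz=[[0, 0, 0], [0, 0, 0], [0, 0, 0], [0, 0, 0], [0, 0, 0], [0, -0.0007, -0.005], [0, -0.0014, -0.01], [0, -0.0028, -0.02], [0, -0.0042, -0.03], [0, -0.0042, -0.03], [0, -0.0114, 0.0004], [0, -0.0114, 0.0004], [0, 0, -0.02], [0, 0, 0]], rotation=[[0, 0, 0], [0, 0, 0], [0, 0, 0], [0, 0, 0], [0, 0, 0], [0, 0, 0], [0, 0, 0], [0, 0, 0], [0, 0, 0], [0, 0, 0], [-0.07, 0, 0], [-0.07, 0, 0], [0, 0, 0], [0, 0, 0]], jaw=[0, 0.25, 0.25, 0.25, 0.25, 0.25, 0.25, 0.29, 0.29, 0.29, 0.29, 0.29, 0.29, 0.29])

```text
time_s: 53.55
tool_pos: [0.664, -0.041, 0.3209]
tool_rot: [179.9, -0.3, 4.6]
force: [0.7, 0.0, 0.1]
grip_width: 0.0253
grasp_force: 0.0
```

>>> send_rows(xyz=[[0, 0, 0], [0, 0, 0], [0, 0, 0], [0, 0, 0], [0, 0, 0], [0, 0, 0], [0, 0, 0], [0, 0, 0], [0, 0, 0], [0, 0, 0], [0, 0, 0], [0, 0, 0], [0, 0, 0], [0, 0, 0]], rotation=[[0, 0, -0.06], [0, 0, -0.125], [0, 0, -0.125], [0, 0, -0.125], [0, 0, -0.125], [0, 0, -0.125], [0, 0, -0.125], [0, 0, -0.125], [0, 0, -0.125], [0, 0, -0.125], [0, 0, -0.125], [0, 0, -0.125], [0, 0, -0.06], [0, 0, 0]], jaw=[0.29, 0.29, 0.29, 0.29, 0.29, 0.29, 0.29, 0.29, 0.29, 0.29, 0.29, 0.29, 0.29, 0.29])

```text
time_s: 54.95
tool_pos: [0.663, -0.0433, 0.3168]
tool_rot: [180.0, 0.1, 90.1]
force: [0.7, -0.3, 0.0]
grip_width: 0.0252
grasp_force: 0.0
```

```bash
python3 go.py .6237 .2463 .126 90.1
```

```text
t 55.0 grip now [ 0.663  -0.0434  0.1533] rpy [1.800e+02 6.000e-02 9.009e+01] w 0.0252 gf 0.0 F [ 0.7 -0.3  0. ]
rot first [ 0.      0.001  -0.0001] then shift [ 0.2896 -0.0388  0.0273] (old axes [ 0.2897 -0.0388  0.027 ] )
```

>>> send_rows(xyz=[[0.01, -0.001, 0], [0.025, -0.003, 0.0015], [0.029, -0.004, 0.003], [0.029, -0.004, 0.003], [0.029, -0.004, 0.003], [0.029, -0.004, 0.003], [0.029, -0.004, 0.003], [0.029, -0.004, 0.003], [0.029, -0.004, 0.003], [0.029, -0.004, 0.003], [0.018, -0.002, 0.002], [0.0046, -0.001, 0], [0, 0, 0], [0, 0, 0], [0, 0, 0]], rotation=[[0, 0, 0], [0, 0, 0], [0, 0, 0], [0, 0, 0], [0, 0, 0], [0, 0, 0], [0, 0, 0], [0, 0, 0], [0, 0, 0], [0, 0, 0], [0, 0, 0], [0, 0, 0], [0, 0, 0], [0, 0, 0], [0, 0, 0]], jaw=[0.29, 0.29, 0.29, 0.29, 0.29, 0.29, 0.29, 0.29, 0.29, 0.29, 0.29, 0.29, 0.29, 0.29, 0.29])

```text
time_s: 56.45
tool_pos: [0.624, 0.2451, 0.2892]
tool_rot: [180.0, 0.1, 90.0]
force: [0.6, 0.9, 0.1]
grip_width: 0.0252
grasp_force: 0.0
```

```bash
python3 go.py .6237 .2463 .041 90.1; python3 snap.py 9; python3 - <<'E'
from h import *
t=cv2.imread("pics/top_9.png")
m=cv2.inRange(t,(120,120,120),(255,255,255))[150:212,305:383]
a=cv2.resize(m,None,fx=.5,fy=.34,interpolation=cv2.INTER_AREA)
for r in a: print("".join(" .:+#"[min(4,v//52)] for v in r))
E
```

```text
t 56.5 grip now [0.6241 0.2447 0.1257] rpy [1.7997e+02 1.3000e-01 9.0000e+01] w 0.0252 gf 0.0 F [0.6 0.9 0.1]
rot first [ 0.0005  0.0023 -0.0018] then shift [ 0.0012 -0.0003  0.0847] (old axes [ 0.0014 -0.0003  0.0847] )
top g4 385; top trim 937; top stand 4429; top tray 3134; side g4 565; side trim 0; side stand 1888; 
+++.....                  .. :++  .+: #
                     +++############# #
                    .+#+####.####+### #
                    .####+#######+###:+
                     ####+###########::
                     #+##############::
                     #################.
                     :################ 
                     :################ 
                     .##+########++### 
                      ###:###+####++##:
                      +:#:+##++###++##:
                      +::#+###+####:##:
                      +#:+########++###
                      +#..####+###++###
                       ##++###.###+.###
                      .+#:.+#######+###
                       .:#####++###.+##
                       ++##+###########
                       +..##########+##
                       :#:+########++##
```

>>> send_rows(xyz=[[0.001, 0, 0.015], [0, 0, 0.025], [0, 0, 0.02], [0, 0, 0.014], [0, 0, 0.006], [0, 0, 0.004], [0, 0, 0], [0, 0, 0], [0, 0, 0], [0, 0, 0], [0, 0, 0], [0, 0, 0]], rotation=[[0, 0, 0], [0, 0, 0], [0, 0, 0], [0, 0, 0], [0, 0, 0], [0, 0, 0], [0, 0, 0], [0, 0, 0], [0, 0, 0], [0, 0, 0], [0, 0, 0], [0, 0, 0]], jaw=[0.29, 0.29, 0.29, 0.29, 0.29, 0.29, 0.29, 0, 0, 0, 0, 0], newtons=40)

```text
time_s: 57.75
tool_pos: [0.6239, 0.2481, 0.206]
tool_rot: [179.9, 0.0, 90.2]
force: [2.6, 0.2, 1.9]
grip_width: 0.0084
grasp_force: 39.6
```

>>> send_rows(xyz=[[0, 0, -0.005], [0, 0, -0.015], [0, 0, -0.03], [0, 0, -0.035], [0, 0, -0.025], [0, 0, -0.005], [0, 0, 0], [0, 0, 0], [0, 0, 0], [0, 0, 0], [0, 0, 0], [0, 0, 0], [0, 0, 0], [0, 0, 0], [0, 0, 0], [0, 0, 0], [0, 0, 0], [0, 0, 0], [0, 0, 0], [0, 0, 0]], rotation=[[0, 0, 0], [0, 0, 0], [0, 0, 0], [0, 0, 0], [0, 0, 0], [0, 0, 0], [0, 0, 0.06], [0, 0, 0.125], [0, 0, 0.125], [0, 0, 0.125], [0, 0, 0.125], [0, 0, 0.125], [0, 0, 0.125], [0, 0, 0.125], [0, 0, 0.125], [0, 0, 0.125], [0, 0, 0.125], [0, 0, 0.125], [0, 0, 0.06], [0, 0, 0]], jaw=[0, 0, 0, 0, 0, 0, 0, 0, 0, 0, 0, 0, 0, 0, 0, 0, 0, 0, 0, 0])

```text
time_s: 59.75
tool_pos: [0.6223, 0.2481, 0.3188]
tool_rot: [179.9, 0.2, 4.5]
force: [0.8, 0.1, -0.6]
grip_width: 0.0087
grasp_force: 39.6
```

```bash
python3 go.py .6596 -.0217 .13 4.53
```

```text
t 59.8 grip now [0.6218 0.2477 0.1553] rpy [179.88   0.19   4.53] w 0.0087 gf 39.6 F [ 0.8  0.1 -0.6]
rot first [0.0021 0.0033 0.0001] then shift [0.0158 0.2719 0.0253] (old axes [0.0159 0.2719 0.0258] )
```

>>> send_rows(xyz=[[0, 0.01, 0], [0.001, 0.022, 0.001], [0.0018, 0.0275, 0.003], [0.0018, 0.0275, 0.003], [0.0018, 0.0275, 0.003], [0.0018, 0.0275, 0.003], [0.0018, 0.0275, 0.003], [0.0018, 0.0275, 0.003], [0.0018, 0.0275, 0.003], [0.0018, 0.0275, 0.003], [0.001, 0.016, 0], [0.0005, 0.004, 0], [0, 0, 0], [0, 0, 0]], rotation=[[0, 0, 0], [0, 0, 0], [0, 0, 0], [0, 0, 0], [0, 0, 0], [0, 0, 0], [0, 0, 0], [0, 0, 0], [0, 0, 0], [0, 0, 0], [0, 0, 0], [0, 0, 0], [0, 0, 0], [0, 0, 0]], jaw=[0, 0, 0, 0, 0, 0, 0, 0, 0, 0, 0, 0, 0, 0])

```text
time_s: 61.15
tool_pos: [0.6613, -0.0196, 0.2957]
tool_rot: [-180.0, -0.0, 4.7]
force: [0.9, 0.2, -1.0]
grip_width: 0.0086
grasp_force: 39.6
```

```bash
python3 go.py .6606 -.0217 .042 4.53; python3 snap.py 10
```

```text
t 61.1 grip now [ 0.6613 -0.0195  0.1322] rpy [-1.7998e+02 -1.0000e-02  4.6600e+00] w 0.0086 gf 39.6 F [ 0.9  0.2 -1. ]
rot first [-0.0004 -0.0002  0.0023] then shift [-0.0009  0.002   0.0902] (old axes [-0.0009  0.0021  0.0902] )
top g4 386; top trim 0; top stand 1123; top tray 3134; side g4 395; side trim 0; side stand 1800;
```

>>> send_rows(xyz=[[-0.0005, 0.002, 0.01], [0, 0, 0.025], [0, 0, 0.025], [0, 0, 0.016], [0, 0, 0.009], [0, 0, 0.003], [0, 0.0114, 0.0004], [0, 0.0114, 0.0004], [0, 0.0004, 0.003], [0, 0.0003, 0.002], [0, 0.0001, 0.0012], [0, 0, 0], [0, 0, 0]], rotation=[[0, 0, 0], [0, 0, 0], [0, 0, 0], [0, 0, 0], [0, 0, 0], [0, 0, 0], [0.07, 0, 0], [0.07, 0, 0], [0, 0, 0], [0, 0, 0], [0, 0, 0], [0, 0, 0], [0, 0, 0]], jaw=[0, 0, 0, 0, 0, 0, 0, 0, 0, 0, 0, 0, 0])

```text
time_s: 62.55
tool_pos: [0.6629, -0.0451, 0.1998]
tool_rot: [-172.1, -0.0, 4.6]
force: [-0.2, -0.1, 0.3]
grip_width: 0.0091
grasp_force: 39.6
```

>>> send_rows(xyz=[[0, 0, 0], [0, 0, 0], [0, 0, 0], [0, 0, 0], [0, 0, 0], [0, -0.0007, -0.005], [0, -0.0014, -0.01], [0, -0.0028, -0.02], [0, -0.0042, -0.03], [0, -0.0042, -0.03], [0, -0.0114, 0.0004], [0, -0.0114, 0.0004], [0, 0, -0.02], [0, 0, 0]], rotation=[[0, 0, 0], [0, 0, 0], [0, 0, 0], [0, 0, 0], [0, 0, 0], [0, 0, 0], [0, 0, 0], [0, 0, 0], [0, 0, 0], [0, 0, 0], [-0.07, 0, 0], [-0.07, 0, 0], [0, 0, 0], [0, 0, 0]], jaw=[0, 0.25, 0.25, 0.25, 0.25, 0.25, 0.25, 0.29, 0.29, 0.29, 0.29, 0.29, 0.29, 0.29])

```text
time_s: 63.95
tool_pos: [0.662, -0.0223, 0.321]
tool_rot: [179.9, -0.4, 4.6]
force: [-0.9, -0.3, 1.4]
grip_width: 0.0252
grasp_force: 0.0
```

>>> send_rows(xyz=[[0, 0, 0], [0, 0, 0], [0, 0, 0], [0, 0, 0], [0, 0, 0], [0, 0, 0], [0, 0, 0], [0, 0, 0], [0, 0, 0], [0, 0, 0], [0, 0, 0], [0, 0, 0], [0, 0, 0], [0, 0, 0]], rotation=[[0, 0, -0.09], [0, 0, -0.13], [0, 0, -0.13], [0, 0, -0.13], [0, 0, -0.13], [0, 0, -0.13], [0, 0, -0.13], [0, 0, -0.13], [0, 0, -0.13], [0, 0, -0.13], [0, 0, -0.13], [0, 0, -0.13], [0, 0, -0.06], [0, 0, 0]], jaw=[1, 1, 1, 1, 1, 1, 1, 1, 1, 1, 1, 1, 1, 1])

```text
time_s: 65.35
tool_pos: [0.6611, -0.0247, 0.317]
tool_rot: [-180.0, 0.1, 95.0]
force: [0.3, 0.2, 0.3]
grip_width: 0.0873
grasp_force: 0.0
```

```bash
python3 snap.py 11;python3 go.py .4 .28 .15 94.7; python3 - <<'E'
from fit import *
t=cv2.imread("pics/top_11.png");s=cv2.imread("pics/side_11.png")
sheet([(crop(t,170,260,295,345,4.4),0,0),(crop(s,310,375,330,425,4.5),400,0),(crop(t,290,410,125,230,3.2),0,225)],"pics/k.png")
E
```

```text
top g4 386; top trim 0; top stand 1121; top tray 3809; side g4 386; side trim 0; side stand 1796; 
t 65.5 grip now [ 0.6611 -0.0246  0.1535] rpy [-1.800e+02  6.000e-02  9.489e+01] w 0.0870 gf 0.0 F [ 0.3  0.3 -0.1]
rot first [-0.      0.0011  0.0034] then shift [ 0.3248 -0.2352  0.0035] (old axes [ 0.3255 -0.2341  0.0032] )
```

View pics/k.png

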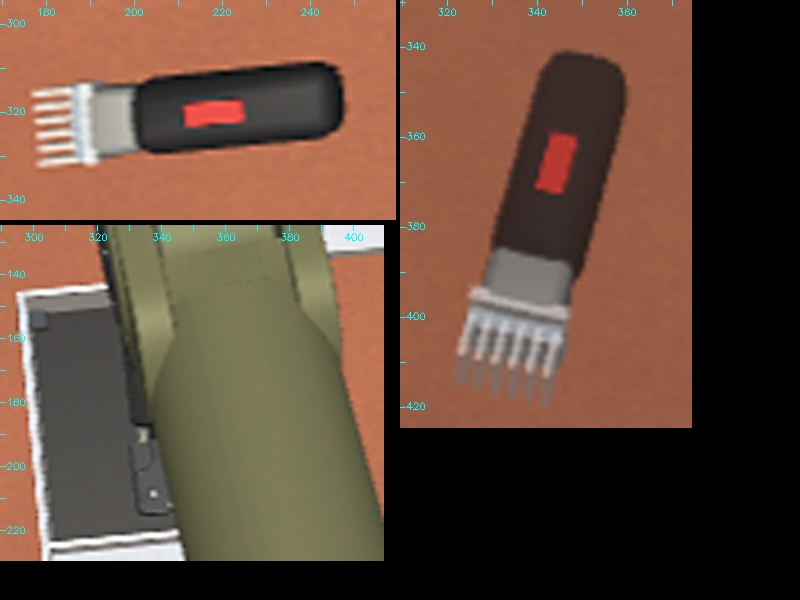

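The trimmer is unmoved (top: tips ≈(177.5,324), tail ≈(247.5,317)); its centre comes from these marks in both views.

```bash
python3 - <<'E'
from fit import *
a=px([(35,128.5),(343,98),(150,115),(330,100.5)],170,295,4.4);b=px([(102,394),(185,52)],310,330,4.5)
print("tip tri",tri(T,a[0],S,b[0]).round(4),"tail tri",tri(T,a[1],S,b[1]).round(4))
h,t=onz(T,a[0],.015),onz(T,a[1],.008)
print("top",h.round(4),t.round(4),((h+t)/2).round(4),np.linalg.norm((h-t)[:2]))
p,q=onz(T,a[2],.02),onz(T,a[3],.02);print("axis",p.round(4),q.round(4),np.degrees(np.arctan2(*(p-q)[[1,0]])))
E
```

```text
tip tri [0.3399 0.3698 0.0124] tail tri [0.3544 0.2041 0.0267]
top [0.3402 0.3691 0.015 ] [0.3518 0.2067 0.008 ] [0.346  0.2879 0.0115] 0.16276354185953798
axis [0.3464 0.3069 0.02  ] [0.3518 0.2117 0.02  ] 93.23376886412412
```

```bash
python3 go.py .347 .287 .12 94
```

```text
t 65.5 grip now [ 0.6611 -0.0246  0.1535] rpy [-1.800e+02  6.000e-02  9.489e+01] w 0.0870 gf 0.0 F [ 0.3  0.3 -0.1]
rot first [-0.      0.0011  0.0156] then shift [ 0.3325 -0.2916  0.0335] (old axes [ 0.3371 -0.2864  0.0332] )
```

>>> send_rows(xyz=[[0, 0, 0], [0.01, -0.0088, 0], [0.022, -0.0193, 0.002], [0.0275, -0.0241, 0.003], [0.0275, -0.0241, 0.003], [0.0275, -0.0241, 0.003], [0.0275, -0.0241, 0.003], [0.0275, -0.0241, 0.003], [0.0275, -0.0241, 0.003], [0.0275, -0.0241, 0.003], [0.0275, -0.0241, 0.003], [0.0275, -0.0241, 0.003], [0.0275, -0.0241, 0.003], [0.018, -0.0158, 0.001], [0.0075, -0.0066, 0], [0, 0, 0], [0, 0, 0], [0, 0, 0]], rotation=[[0, 0, 0.0155], [0, 0, 0], [0, 0, 0], [0, 0, 0], [0, 0, 0], [0, 0, 0], [0, 0, 0], [0, 0, 0], [0, 0, 0], [0, 0, 0], [0, 0, 0], [0, 0, 0], [0, 0, 0], [0, 0, 0], [0, 0, 0], [0, 0, 0], [0, 0, 0], [0, 0, 0]], jaw=[1, 1, 1, 1, 1, 1, 1, 1, 1, 1, 1, 1, 1, 1, 1, 1, 1, 1])

```text
time_s: 67.25
tool_pos: [0.3473, 0.2857, 0.2838]
tool_rot: [180.0, 0.1, 94.0]
force: [0.3, 0.8, -0.1]
grip_width: 0.0868
grasp_force: 0.0
```

```bash
python3 go.py .347 .287 .024 94; python3 snap.py 12;python3 - <<'E'
from h import *
t=cv2.imread("pics/top_12.png")
m=cv2.inRange(t,(120,120,120),(255,255,255))[150:212,305:383]
a=cv2.resize(m,None,fx=.5,fy=.34,interpolation=cv2.INTER_AREA)
for r in a: print("".join(" .:+#"[min(4,v//52)] for v in r))
E
```

```text
t 67.2 grip now [0.3474 0.2855 0.1203] rpy [1.7999e+02 7.0000e-02 9.4010e+01] w 0.0868 gf 0.0 F [ 0.3  0.8 -0.1]
rot first [0.0002 0.0013 0.0001] then shift [ 0.0013 -0.0002  0.0963] (old axes [ 0.0014 -0.0002  0.0963] )
top g4 385; top trim 1592; top stand 1120; top tray 3135; side g4 506; side trim 358; side stand 2286; 
+++.....                  .. :++  .+: #
                 ...:+############### #
                :##+########.####+### #
                .:##+############+###:+
                .+###################::
                 ####################::
                 #####################.
                 ##:################## 
                 :##+################# 
                 :###############++###.
                 .#######:###+####++##:
                  ++##+##++##++###++##:
                  #:+#:###+###+####:##:
                  #:.#+###########++###
                  :#++########+###++###
                  :+#.:###+###.###+.###
                   .##+###.+#######+###
                   ++#:+######+:###.+##
                   ..:#####+###########
                   #++#+############+##
                   ##..####+#######++##
```

>>> send_rows(xyz=[[0.001, 0, 0.015], [0, 0, 0.025], [0, 0, 0.025], [0, 0, 0.018], [0, 0, 0.009], [0, 0, 0.0035], [0, 0, 0], [0, 0, 0], [0, 0, 0], [0, 0, 0], [0, 0, 0], [0, 0, 0], [0, 0, 0], [0, 0, 0], [0, 0, 0], [0, 0, 0]], rotation=[[0, 0, 0], [0, 0, 0], [0, 0, 0], [0, 0, 0], [0, 0, 0], [0, 0, 0], [0, 0, 0], [0, 0, 0], [0, 0, 0], [0, 0, 0], [0, 0, 0], [0, 0, 0], [0, 0, 0], [0, 0, 0], [0, 0, 0], [0, 0, 0]], jaw=[1, 1, 1, 1, 1, 1, 1, 0.4, 0.4, 0.4, 0.4, 0.4, 0.4, 0.4, 0.4, 0.4], newtons=50)

```text
time_s: 68.95
tool_pos: [0.3464, 0.2877, 0.1884]
tool_rot: [180.0, 0.1, 94.2]
force: [0.0, 1.2, 0.4]
grip_width: 0.0416
grasp_force: 50.0
```

```bash
python3 go.py .347 .287 .15 94;python3 - <<'E'
from fit import *
th=np.radians(4.53);R=np.array([[np.cos(th),np.sin(th)],[-np.sin(th),np.cos(th)]])
for u,v in((338,155),(342,208)):
    for z in(.007,.02): print((R@(onz(T,(u,v),z)[:2]-[.568,-.029])).round(3))
E
```

```text
t 69.0 grip now [0.3464 0.2875 0.0249] rpy [1.7998e+02 6.0000e-02 9.4150e+01] w 0.0416 gf 50.0 F [0.  1.2 0.4]
rot first [0.0003 0.001  0.0026] then shift [-0.0007  0.0006 -0.1251] (old axes [-0.0009  0.0006 -0.1251] )
[0.166 0.001]
[0.163 0.001]
[0.037 0.004]
[0.036 0.005]
```

>>> send_rows(xyz=[[0, 0, -0.01], [0, 0, -0.025], [0, 0, -0.035], [0, 0, -0.035], [0, 0, -0.02], [0, 0, -0.005], [0, 0, 0], [0, 0, 0], [0, 0, 0], [0, 0, 0], [0, 0, 0], [0, 0, 0], [0, 0, 0], [0, 0, 0], [0, 0, 0], [0, 0, 0], [0, 0, 0], [0, 0, 0], [0, 0, 0], [0, 0, 0]], rotation=[[0, 0, 0], [0, 0, 0], [0, 0, 0], [0, 0, 0], [0, 0, 0], [0, 0, 0], [0, 0, 0.07], [0, 0, 0.13], [0, 0, 0.13], [0, 0, 0.13], [0, 0, 0.13], [0, 0, 0.13], [0, 0, 0.13], [0, 0, 0.13], [0, 0, 0.13], [0, 0, 0.13], [0, 0, 0.13], [0, 0, 0.13], [0, 0, 0.064], [0, 0, 0]], jaw=[0.4, 0.4, 0.4, 0.4, 0.4, 0.4, 0.4, 0.4, 0.4, 0.4, 0.4, 0.4, 0.4, 0.4, 0.4, 0.4, 0.4, 0.4, 0.4, 0.4])

```text
time_s: 70.95
tool_pos: [0.3456, 0.2875, 0.3172]
tool_rot: [179.9, 0.1, 4.6]
force: [0.3, -0.3, -1.9]
grip_width: 0.0417
grasp_force: 50.0
```

```bash
python3 go.py .6551 .028 .13 4.53
```

```text
t 71.0 grip now [0.3453 0.2871 0.1537] rpy [1.799e+02 1.300e-01 4.550e+00] w 0.0417 gf 50.0 F [ 0.3 -0.3 -1.9]
rot first [0.0018 0.0023 0.0004] then shift [0.288  0.2831 0.0237] (old axes [0.288  0.2832 0.0235] )
```

>>> send_rows(xyz=[[0.01, 0.0098, 0], [0.02, 0.0197, 0.001], [0.0255, 0.0251, 0.0025], [0.0255, 0.0251, 0.0025], [0.0255, 0.0251, 0.0025], [0.0255, 0.0251, 0.0025], [0.0255, 0.0251, 0.0025], [0.0255, 0.0251, 0.0025], [0.0255, 0.0251, 0.0025], [0.0255, 0.0251, 0.0025], [0.0255, 0.0251, 0.0025], [0.02, 0.0197, 0], [0.0085, 0.008, 0], [0, 0, 0], [0, 0, 0], [0, 0, 0]], rotation=[[0, 0, 0], [0, 0, 0], [0, 0, 0], [0, 0, 0], [0, 0, 0], [0, 0, 0], [0, 0, 0], [0, 0, 0], [0, 0, 0], [0, 0, 0], [0, 0, 0], [0, 0, 0], [0, 0, 0], [0, 0, 0], [0, 0, 0], [0, 0, 0]], jaw=[0.4, 0.4, 0.4, 0.4, 0.4, 0.4, 0.4, 0.4, 0.4, 0.4, 0.4, 0.4, 0.4, 0.4, 0.4, 0.4])

```text
time_s: 72.55
tool_pos: [0.6547, 0.0304, 0.2952]
tool_rot: [180.0, 0.0, 4.7]
force: [-0.4, -0.2, -2.2]
grip_width: 0.0416
grasp_force: 50.0
```

```bash
python3 go.py .6551 .028 .031 4.53; python3 - <<'E'
from h import *
from cell import env
t=env.read_camera("top")["image"];s=env.read_camera("side")["image"]
sheet([(crop(t,280,410,125,235,3.3),0,0),(crop(s,190,330,130,290,2.6),432,0)],"pics/l.png")
E
```

```text
t 72.5 grip now [0.6546 0.0303 0.1317] rpy [1.7998e+02 4.0000e-02 4.7200e+00] w 0.0416 gf 50.0 F [-0.4 -0.2 -2.2]
rot first [0.0004 0.0007 0.0033] then shift [0.0002 0.0024 0.1007] (old axes [0.0003 0.0023 0.1007] )
```

View pics/l.png

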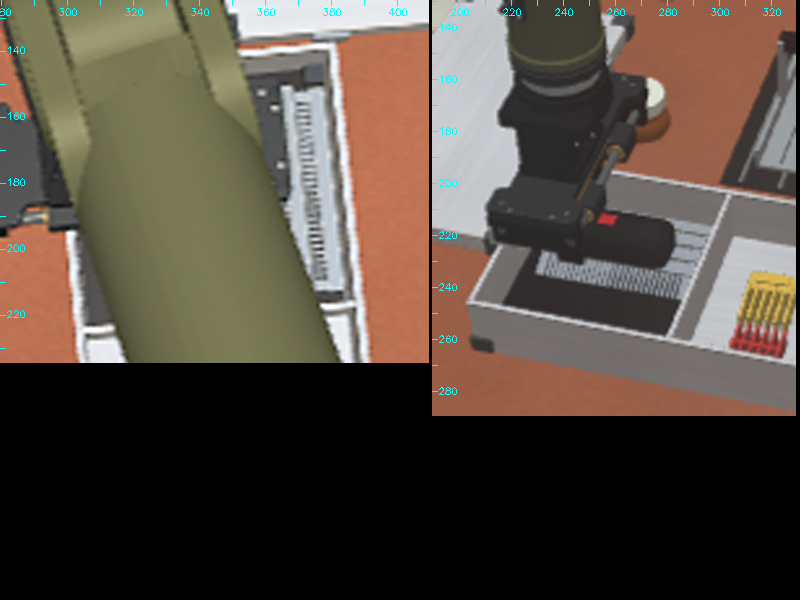

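```bash
python3 - <<'E'
from fit import *
for d in (-.08,-.075,-.085):
    for z in(.11,.126,.143): print(d,z,proj(S,[.6546+d*.9968,.0303+d*.0799,z]).round(1))
E
```

```text
-0.08 0.11 [[281. 229.]]
-0.08 0.126 [[280.7 223.8]]
-0.08 0.143 [[280.3 218.2]]
-0.075 0.11 [[278.9 228.6]]
-0.075 0.126 [[278.5 223.4]]
-0.075 0.143 [[278.1 217.8]]
-0.085 0.11 [[283.2 229.4]]
-0.085 0.126 [[282.8 224.2]]
-0.085 0.143 [[282.4 218.6]]
```

>>> send_rows(xyz=[[0.001, 0.0022, 0.015], [0, 0, 0.025], [0, 0, 0.02], [0, 0, 0.015], [0, 0, 0.012], [0, 0, 0.007], [0, 0, 0.003], [0, 0, 0.0015], [0, 0, 0], [0, 0, 0], [0, 0, 0]], rotation=[[0, 0, 0.003], [0, 0, 0], [0, 0, 0], [0, 0, 0], [0, 0, 0], [0, 0, 0], [0, 0, 0], [0, 0, 0], [0, 0, 0], [0, 0, 0], [0, 0, 0]], jaw=[0.4, 0.4, 0.4, 0.4, 0.4, 0.4, 0.4, 0.4, 0.4, 0.4, 0.4])

```text
time_s: 73.75
tool_pos: [0.6572, 0.0262, 0.1972]
tool_rot: [179.9, -0.1, 4.4]
force: [-0.3, 0.5, -2.2]
grip_width: 0.0417
grasp_force: 50.0
```

```bash
python3 go.py .656 .028 .030 4.53
```

```text
t 73.8 grip now [0.6573 0.026  0.0337] rpy [ 1.7993e+02 -6.0000e-02  4.3700e+00] w 0.0417 gf 50.0 F [-0.3  0.5 -2.2]
rot first [ 0.0012 -0.0011 -0.0028] then shift [-0.001  -0.0019  0.0037] (old axes [-0.001  -0.0019  0.0037] )
```

>>> send_rows(xyz=[[0, -0.0015, 0.002], [0, 0, 0.001], [0, 0, 0.0005], [0, 0, 0], [0, 0, 0], [0, 0, 0], [0, 0, 0], [0, 0, -0.01], [0, 0, -0.025], [0, 0, -0.04], [0, 0, -0.04], [0, 0, -0.04], [0, 0, 0]], rotation=[[0, 0, 0], [0, 0, 0], [0, 0, 0], [0, 0, 0], [0, 0, 0], [0, 0, 0], [0, 0, 0], [0, 0, 0], [0, 0, 0], [0, 0, 0], [0, 0, 0], [0, 0, 0], [0, 0, 0]], jaw=[0.4, 0.4, 0.4, 0.4, 0.55, 0.55, 0.55, 0.55, 0.55, 0.55, 0.55, 0.55, 0.55])

```text
time_s: 75.05
tool_pos: [0.6585, 0.0288, 0.3562]
tool_rot: [179.9, -0.7, 4.4]
force: [-0.5, -0.6, -0.3]
grip_width: 0.0479
grasp_force: 0.0
```

>>> send_rows(xyz=[[0, -0.02, 0], [0, -0.035, 0], [0, -0.035, 0], [0, -0.035, 0], [0, -0.035, 0], [0, -0.035, 0], [0, -0.035, 0], [0, -0.035, 0], [0, -0.02, 0], [0, 0, 0], [0, 0, 0]], rotation=[[0, 0, 0], [0, 0, 0], [0, 0, 0], [0, 0, 0], [0, 0, 0], [0, 0, 0], [0, 0, 0], [0, 0, 0], [0, 0, 0], [0, 0, 0], [0, 0, 0]], jaw=[0.55, 0.55, 0.55, 0.55, 0.55, 0.55, 0.55, 0.55, 0.55, 0.55, 0.55])

```text
time_s: 76.15
tool_pos: [0.6349, 0.312, 0.3476]
tool_rot: [179.9, 0.0, 4.4]
force: [1.4, -0.6, 0.0]
grip_width: 0.0477
grasp_force: 0.0
```

```bash
python3 snap.py 13; python3 - <<'E'
from h import *
t=cv2.imread("pics/top_13.png");s=cv2.imread("pics/side_13.png")
sheet([(crop(t,285,540,130,310,1.9),0,0),(crop(s,195,405,130,295,1.5),485,0),(crop(t,290,395,135,225,2.6),0,345),(t[200:400,180:290],300,345)],"pics/m.png")
d=cv2.absdiff(t,cv2.imread("pics/top_2.png")).max(2)[190:290,410:535];print("tray change since set-down",(d>40).sum())
E
```

```text
top g4 1554; top trim 2815; top stand 3009; top tray 3124; side g4 566; side trim 1525; side stand 1991; 
tray change since set-down 0
```

View pics/m.png

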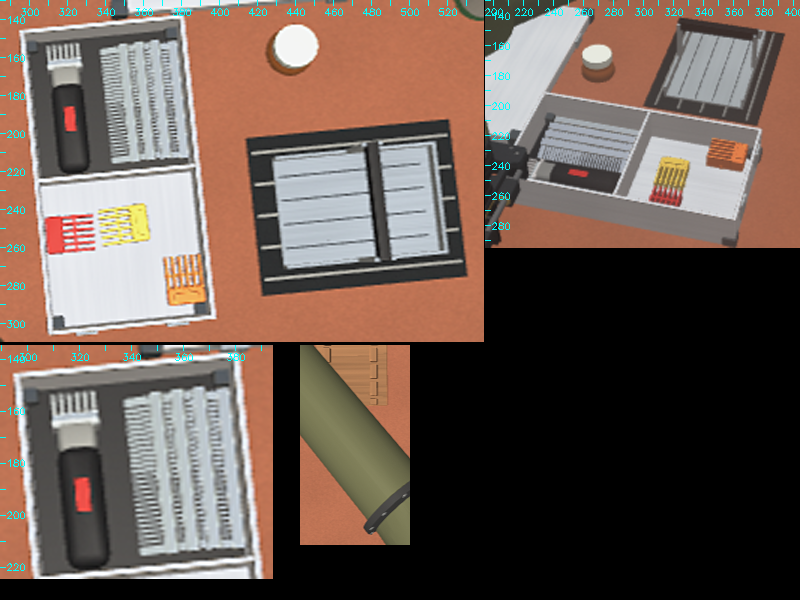

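All four combs and the trimmer lie lengthwise in the black bay, all three guards are in the bare bay, and the empty tray is square on its mat. Nothing has moved since the tray was set down, so I'm handing in.

```bash
python3 -c "
from cell import env;print(env.sign_off())"
```

```text
the job is handed in; nothing more can be done
None
```

I handed the job in at about 76 s: the red, yellow and orange guards are in the bare bay, the empty tray is back square on its mat, and all four combs and the trimmer lie lengthwise in the black bay. The judge's verdict was not returned.

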